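# Weigh the ink jar that stands behind the bottles

## Robot

A 7-joint arm with a two-finger parallel gripper is mounted at the origin on a cart in front of the work surface, level with it; the furniture and walls round the work are solid. World frame = base frame: x ahead of the robot, y to its left, z up, the work surface at z = 0. Lengths are in m, angles in degrees, forces in N, time in s.
With the tool pointing down it reaches from about 0.425 to 0.875 m from the base axis. Payload 4.7 kg.
Tool frame: the origin (TCP) lies between the finger pads; the fingertips stand 8 mm ahead of it and the grasp point (between the pads) lies 11 mm behind it; x points along the fingers, z is the direction in which the jaws open and shut, and the axes are right-handed (so a half turn about x gives the same grasp; the last joint's range is limited). The gripper opens to 87 mm and grips with 3 to 60 N. Pads are 19 mm wide; open, the fingers measure 117 mm over their backs; the gripper's body (75 mm by 190 mm) begins 51 mm behind the grasp point.
Start: joints at [73.001, 18.392, -4.016, 83.108, 1.295, 78.541, -3.26], TCP at [0.199, -0.619, 0.205] pointing down, gripper open.
Joint ranges: [-163.93, 163.93], [-17.29, 119.83], [-79.2, 71.16], [3.27, 140.29], [-89.18, 269.18], [5.43, 117.66], [-154.24, 154.24]. Speed limits (degrees/s): [147.25, 147.25, 180, 180, 180, 180, 180].

## Interface

Orientations are given as [roll, pitch, yaw] about the fixed x, y, z axes, in that order (R = Rz(yaw) Ry(pitch) Rx(roll)).
In Python, from cell import telemetry, vision, sign_off gives the robot as it stands. The module is installed in compiled form; this text tells all that it offers.
- The arm moves only by the tool drive_tool, never from a script. Its arguments are lists of equal length, an entry for each row: "offset": the shift along the tool's x, y, z in m, a list of three; "angular": the turn, a rotation vector about the tool's x, y, z in rad, a list of three. A call has 1 to 10 rows; each row is the pose to reach, as a shift and turn from the pose measured when the call began, along the tool's axes at that moment; what a row does not reach only later rows make up. A row lasts 1/8 s, in which the tool goes at most 62.5 mm and 10.7 degrees, less where a joint would pass 70% of its speed; a pose out of reach is approached as far as the arm can. A call with a gripper value outside its range is refused whole. "fingers" is the closure, from -1 (fully open) to 1 (shut), set as the call begins (left out, the last holds). The fingers move at their own pace and stop on an object; "squeeze" is the grip in N (left out, the last holds). Time passes only in rows, so rows that repeat a pose let the fingers close. It gives the time, the measured TCP pose, the force and the opening at its end, in the units of the state.
- telemetry.get_obs(): the state, without advancing time (a new reading comes with each control period).
- vision.read_camera(name): name is "side" or "top" or "wrist"; returns a dict with "pixels" (420x560x3 uint8, red, green, blue), "intrinsics" (3x3 intrinsics, pixels), "world_from_camera" (4x4, takes a point from camera to world coordinates); the wrist camera has in their place "T_tool_cam" (4x4, takes a point from camera to tool coordinates, whose origin is the TCP and whose axes are the tool frame's). Camera axes: x right, y up, looking along -z (the intrinsics and any distortion apply to the point x, -y, -z); pixel columns grow to the right and rows downward; lengths in m; the calibration is good to about 2 mm. A picture is of the moment at which its call begins: read the wrist's pose just before it. There is no depth.
- sign_off(): hands the job in, once; it reports no verdict.
The state is a dict: "time_s": time; "qpos": joint angles; "joint_velocities": joint speeds; "effort": joint torques, N m; "tool_pos": TCP position; "tool_rot": TCP orientation; "force": force on the tool from outside, world axes, zero at the start; "wrist_torque": the same for the moment, N m; "grip_width": finger opening in m.
Only numpy, scipy, OpenCV 4.12 (cv2) and the standard library are available. Lean on these libraries where they do the work, as an engineer would, in place of code of your own. Each camera call takes 0.05 s, during which the arm holds its last target.

## Task

The ink jar at the back of the black drip tray is the next to be weighed, but two white bottles in front of it leave no room for a hand, and the amber bottle, already weighed, is still on the balance. Stand both white bottles and the amber bottle on the pale blue absorbent pad, press the zero key of the empty balance, set the jar upright on the middle of the pan and do not press the key again. Then put each white bottle back upright in the tray exactly where that bottle stood before and leave the amber one on the pad; nothing may be knocked over.

Things in the scene. Friction and masses are not known exactly. Their poses are not given: they have to be found in the camera images.
- tall_bottle_center (a point): Tall plain white plastic bottle, 66 mm diameter, 170 mm high, 0.25 kg. The point is on its axis, half-way up (85 mm above its foot); z is its axis, pointing up. Its shoulders narrow to a white screw cap on the top 18 mm (32 mm diameter, from 67 to 85 mm above this point), best gripped from above. It stands in the front half of the drip tray, left or right of the other bottle.
- short_bottle_center (a point): Shorter white plastic bottle with a blue band low on its label, 60 mm diameter, 140 mm high, 0.18 kg. The point is on its axis, half-way up (70 mm above its foot); z is its axis, pointing up. Its white screw cap is the top 15 mm (29 mm diameter, from 55 to 70 mm above this point), best gripped from above. It stands beside the tall bottle in the front half of the tray, centres about 84 mm apart.
- ink_jar_center (a point): Dark red ink jar with a flat pale-yellow screw lid, the only jar in the drip tray, 63 mm diameter, 72 mm high, 0.14 kg. The point is on its axis, half-way up (36 mm above its foot); z is its axis, pointing up. The lid (63 mm diameter, from 19 to 36 mm above this point) is gripped from above. It stands behind and between the two bottles, about 73 mm from the axis of each.
- amber_bottle_center (a point): Small brown glass bottle with a black screw cap, 42 mm diameter, 85 mm high, 0.08 kg. The point is on its axis, half-way up (42.5 mm above its foot); z is its axis, pointing up. The body is straight up to 17 mm above this point and can be gripped there from above; the cap (32 mm diameter) is the top 9 mm. At the start it stands near the middle of the balance's pan.
- drip_tray: Black plastic drip tray, 200 mm along its x (front to back), 180 mm along its y (from side to side), fixed to the bench. Origin at the centre of its underside; the floor is 4 mm above that, the rim 4 mm thick and 19 mm high, with a small lug on either side. At the start the bottles stand about 35 mm before the centre (at -x) and 42 mm to either side, the jar about 26 mm behind the centre (at +x).
- pad: Pale blue quilted absorbent bench pad with a darker blue hem and a few dark red spots, 150 mm along its x, 225 mm along its y, about 3.5 mm thick, flat and fixed on the bench; at the left or at the right of the tray. Origin at the centre of its underside. The three bottles fit on it in a row, for example the amber one in the middle and the white ones 75 mm to either side along y.
- pan_top (a point): Centre of the upper face of the balance's grey pan, a flat plate 108 mm (x) by 118 mm (y), about 66 mm above the bench. The axes are those of the balance (case 149 mm along x, 203 mm along y, 53 mm high, fixed to the bench), which stands on the other side of the tray from the pad. The pan does not move.
- tare_key (a point): Centre of the top of the zero key of the balance when not pressed: a small round key, 16 mm diameter, on the top of the case 57 mm above the bench, standing 4 mm proud of the case; it lies 10 mm in +x and 88 mm in -y of the pan's centre in the axes of the balance, 29 mm clear of the pan's edge. Pressed straight down with closed fingertips.
- balance_tare (a joint): Travel of the zero key in m: 0 up, 0.0025 fully down; a spring brings it up again; fully down takes about 8 N, then the fingertips meet the hard case 1.5 mm lower. It counts as pressed beyond 0.0015.
Not all that is in view belongs to the job. What is shaped like the part that bears tall_bottle_center but pink or red is not meant.

How it is judged (in metres and radians):
On the way, in this order (a step that is already met when the one before it is completed fails the run):
1. both white bottles and the amber bottle stand upright on the pad, released (x of tall_bottle_center in the frame of pad between -0.075 and 0.075 m and y of tall_bottle_center in the frame of pad between -0.1125 and 0.1125 m and z of tall_bottle_center in the frame of pad below 0.094 m and angle between each of tall_bottle_center, short_bottle_center, amber_bottle_center's own z axis and vertical below 0.12 rad and linear speed of each of tall_bottle, short_bottle, amber_bottle below 0.03 m/s and contact force between the fingers and tall_bottle below 0.2 N and x of short_bottle_center in the frame of pad between -0.075 and 0.075 m and y of short_bottle_center in the frame of pad between -0.1125 and 0.1125 m and z of short_bottle_center in the frame of pad below 0.079 m and contact force between the fingers and short_bottle below 0.2 N and x of amber_bottle_center in the frame of pad between -0.075 and 0.075 m and y of amber_bottle_center in the frame of pad between -0.1125 and 0.1125 m and z of amber_bottle_center in the frame of pad below 0.0515 m and contact force between the fingers and amber_bottle below 0.2 N), for 0.2 s.
2. the zero key is pressed while the pan is empty (value of joint balance_tare above 0.0015 m and horizontal distance between ink_jar_center and pan_top above 0.1 m), for 0.05 s.
3. the jar stands upright on the middle of the pan, released (horizontal distance between ink_jar_center and pan_top below 0.018 m and z of ink_jar_center in the frame of pan_top between 0.03 and 0.041 m and angle between ink_jar_center's own z axis and vertical below 0.12 rad and linear speed of ink_jar below 0.03 m/s and contact force between the fingers and ink_jar below 0.2 N), for 0.2 s.
At the end, for the whole second after the job is handed in: All upright, at rest and released: the jar on the pan, its axis within 18 mm of the pan's centre; each white bottle in the tray, within 15 mm of where it stood at the start; the amber bottle on the pad, its axis inside the pad's edges. The zero key is up (all of step 3 and distance of each of tall_bottle_center, short_bottle_center from where it was at the start of the episode below 0.015 m and angle between each of tall_bottle_center, short_bottle_center, amber_bottle_center's own z axis and vertical below 0.12 rad and linear speed of each of tall_bottle, short_bottle, amber_bottle below 0.03 m/s and contact force between the fingers and tall_bottle below 0.2 N and contact force between the fingers and short_bottle below 0.2 N and x of amber_bottle_center in the frame of pad between -0.075 and 0.075 m and y of amber_bottle_center in the frame of pad between -0.1125 and 0.1125 m and z of amber_bottle_center in the frame of pad below 0.0515 m and contact force between the fingers and amber_bottle below 0.2 N and value of joint balance_tare below 0.0008 m); the robot touches nothing.
It fails at once if one of the bottles or the jar is tipped by more than about 35 degrees (angle between any of tall_bottle_center, short_bottle_center, amber_bottle_center, ink_jar_center's own z axis and vertical above 0.6 rad).
It fails at once if the zero key is pressed while the jar is on the pan (value of joint balance_tare above 0.0015 m and horizontal distance between ink_jar_center and pan_top below 0.06 m and z of ink_jar_center in the frame of pan_top below 0.041 m).
It also fails if it takes over 136 s, if anything falls off the work surface, if the arm or the gripper's body presses on something with over 40 N, if the wrist force passes 120 N, or if a joint passes its speed limit or range.

## Working session

There is one attempt and no reset: what is moved stays moved. The work goes in short steps, Python scripts to look and compute and a tool call to move; the robot and the scene stay as the last step left them, time stands still between calls to the robot, and variables do not carry over. Pictures are saved under pics/ and viewed, and the job is handed in when it is done.

Besides the shell and the picture viewer there is one more tool, called after "Request:" as name(argument=value, ...) on one line, values as JSON. drive_tool: Moves the arm, as the interface text tells. Its arguments: {"type":"object","properties":{"offset":{"type":"array"},"angular":{"type":"array"},"fingers":{"type":"number"},"squeeze":{"type":"number"}},"required":["offset","angular"]}

```bash
mkdir -p pics; python3 - <<'E'
from cell import telemetry, vision
import cv2
o=telemetry.get_obs(); print(o)
for n in ("side","top","wrist"):
    c=vision.read_camera(n); cv2.imwrite(f"pics/{n}0.png",c["pixels"][:,:,::-1])
    print(n,c["intrinsics"],c.get("world_from_camera",c.get("T_tool_cam")),c.keys())
E
```

```text
{'time_s': 0.0, 'qpos': array([73.00085585, 18.43766657, -4.01339622, 83.17364329,  1.29426145,
       78.54070989, -3.25795638]), 'joint_velocities': array([ 0.01520616, -0.05220203, -0.07510127, -0.02842868,  0.0470478 ,
        0.03952088,  0.02632403]), 'effort': array([ 1.28412787e-03, -4.91285992e+01, -4.02976535e-01, -3.12528956e+01,
       -6.39348174e-02,  4.37695370e-02,  1.80267848e-04]), 'tool_pos': array([ 0.19853374, -0.61833318,  0.20368806]), 'tool_rot': array([-176.96625298,   89.89302071,  110.84248276]), 'force': array([0.65137904, 0.62650592, 0.18260838]), 'wrist_torque': array([-0.02768254, -0.02676687, -0.0041963 ]), 'grip_width': 0.08725475243687889}
side [[504.75207093   0.         284.81650795]
 [  0.         504.75207093 203.60003823]
 [  0.           0.           1.        ]] [[-0.987591    0.07928372 -0.1355659   0.44144395]
 [-0.15609257 -0.40047615  0.90291415  1.14484308]
 [ 0.01729548  0.91287072  0.40788224  0.61347142]
 [ 0.          0.          0.          1.        ]] dict_keys(['pixels', 'intrinsics', 'world_from_camera'])
top [[515.15098785   0. 
[... 184 characters left out ...]
043e-01 -2.25432336e-03 -2.97175696e-03  1.93966513e-04]
 [-3.30736301e-03  1.67491499e-01  9.85867972e-01  1.30737712e+00]
 [ 0.00000000e+00  0.00000000e+00  0.00000000e+00  1.00000000e+00]] dict_keys(['pixels', 'intrinsics', 'world_from_camera'])
wrist [[368.55618561   0.         282.01955329]
 [  0.         368.55618561 213.31302516]
 [  0.           0.           1.        ]] [[ 9.10155188e-04  2.54595725e-01 -9.67047149e-01 -1.79517309e-01]
 [-6.86805325e-04  9.67047481e-01  2.54595166e-01  6.82811039e-02]
 [ 9.99999350e-01  4.32452020e-04  1.05502098e-03  6.41935489e-04]
 [ 0.00000000e+00  0.00000000e+00  0.00000000e+00  1.00000000e+00]] dict_keys(['pixels', 'intrinsics', 'T_tool_cam'])
```

View pics/top0.png

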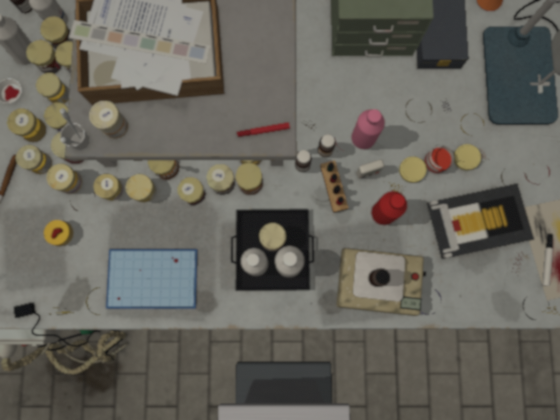

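View pics/side0.png

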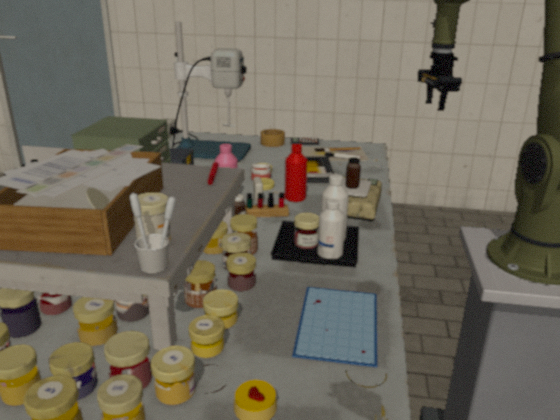

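View pics/wrist0.png

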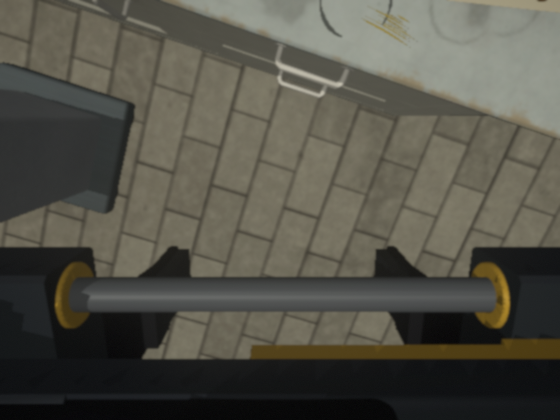

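The top view shows the pad at (152,278), the tray at (273,250) with two white caps at (254,259) and (289,257) and the jar lid at (272,236), and the balance at (380,280) with the amber bottle on it. The side view shows that the left (+y) bottle is the short one, with the blue band. A red bottle at (390,207) and a pink one stand behind the balance.

```bash
cat > h.py <<'E'
import numpy as np, cv2
from cell import telemetry, vision
from scipy.spatial.transform import Rotation as R
def cam(n):
    o=telemetry.get_obs()
    c=vision.read_camera(n); K=c["intrinsics"]
    if n=="wrist":
        T=np.eye(4);T[:3,:3]=R.from_euler('xyz',o["tool_rot"],degrees=True).as_matrix();T[:3,3]=o["tool_pos"]
        T=T@c["T_tool_cam"]
    else: T=c["world_from_camera"]
    return c["pixels"],K,T
def ray(K,T,uv):
    p=cv2.undistortPoints(np.array([[uv]],float),K,None)[0,0]
    d=T[:3,:3]@np.array([p[0],-p[1],-1.]); return T[:3,3],d/np.linalg.norm(d)
def plane(K,T,uv,z):
    o,d=ray(K,T,uv); return o+d*(z-o[2])/d[2]
def proj(K,T,P):
    q=np.linalg.inv(T)@np.append(P,1); q=q[:3]*[1,-1,-1]; r=K@q; return r[:2]/r[2]
def tri(rs):
    A=np.zeros((3,3));b=np.zeros(3)
    for o,d in rs:
        M=np.eye(3)-np.outer(d,d);A+=M;b+=M@o
    p=np.linalg.solve(A,b); return p,[np.linalg.norm((np.eye(3)-np.outer(d,d))@(p-o)) for o,d in rs]
def tool(yaw):
    """tool down: x=-Z ; z jaws dir yaw deg from world +y?"""
def state():
    o=telemetry.get_obs(); print('t',round(o['time_s'],2),o['tool_pos'].round(4),o['tool_rot'].round(2),'w',round(o['grip_width'],4),'F',o['force'].round(1)); M=R.from_euler('xyz',o["tool_rot"],degrees=True).as_matrix(); return o,M
E
python3 - <<'E'
from h import *
p,K,T=cam("top"); cv2.imwrite("pics/topA.png",cv2.resize(p[190:320,90:290,::-1],None,fx=4,fy=4,interpolation=2)); cv2.imwrite("pics/topB.png",cv2.resize(p[180:330,250:450,::-1],None,fx=4,fy=4,interpolation=2))
p,K,T=cam("side"); cv2.imwrite("pics/sideA.png",cv2.resize(p[140:290,240:400,::-1],None,fx=4,fy=4,interpolation=2))
o,M=state();print(M.round(3))
E
```

```text
t 0.25 [ 0.1987 -0.6186  0.2042] [-175.46   89.95  112.35] w 0.0871 F [0.7 0.5 0.8]
[[-0.     0.952  0.306]
 [ 0.001  0.306 -0.952]
 [-1.    -0.    -0.001]]
```

View pics/topA.png

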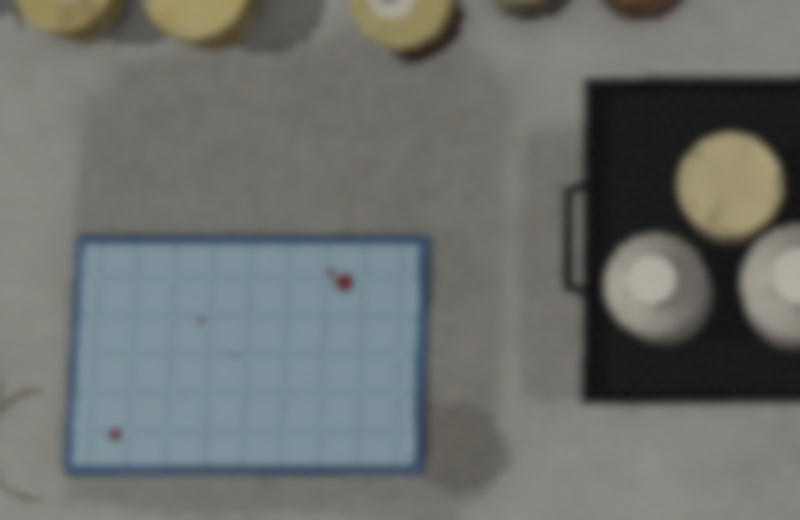

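View pics/topB.png

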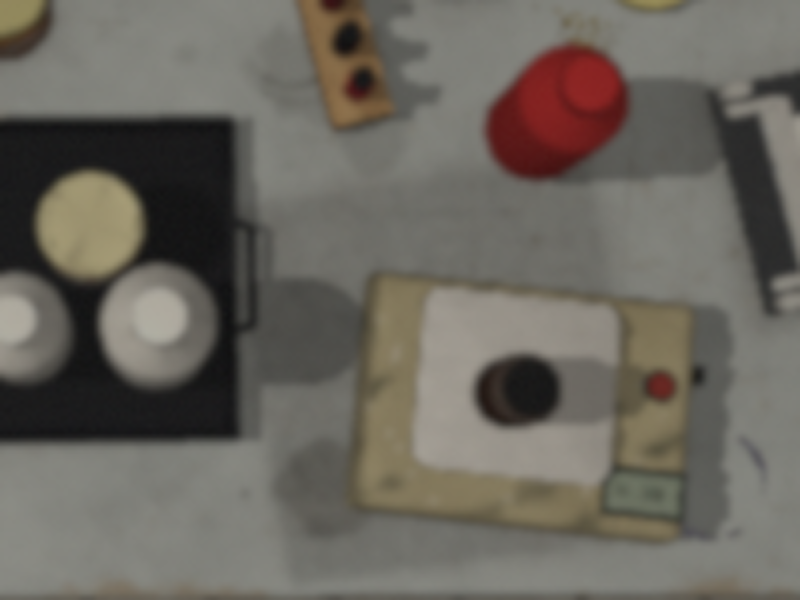

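View pics/sideA.png

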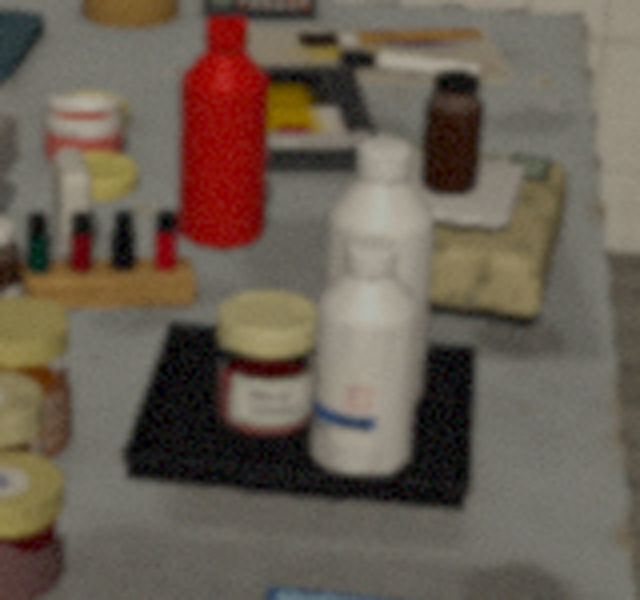

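```bash
cat > find.py <<'E'
from h import *
p,K,T=cam("top"); 
F=cv2.resize(p,None,fx=4,fy=4,interpolation=cv2.INTER_CUBIC); 
def uv(x,y): return ((x+.5)/4-.5,(y+.5)/4-.5)
hsv=cv2.cvtColor(F,cv2.COLOR_RGB2HSV); g=cv2.cvtColor(F,cv2.COLOR_RGB2GRAY)
def blob(mask,seed,name,z):
    mask=mask.astype(np.uint8)
    n,l,s,c=cv2.connectedComponentsWithStats(mask)
    k=l[seed[1],seed[0]]
    if k==0: print(name,'no'); return
    cs=max(cv2.findContours((l==k).astype(np.uint8),0,2)[0],key=cv2.contourArea)
    h=cv2.convexHull(cs); (x,y),r=cv2.minEnclosingCircle(h); m=cv2.moments(h); cx,cy=m['m10']/m['m00'],m['m01']/m['m00']
    P=plane(K,T,uv(cx,cy),z); rr=np.sqrt(m['m00']/np.pi)/4/K[0,0]*(1.32-z)
    print(name,'px',np.round(uv(cx,cy),1),'r_m',round(rr,4),r/4,P.round(4)); return P,h
A=(360,760);B=(1000,720)
def sA(x,y):return (x+A[0],y+A[1])
def sB(x,y):return (x+B[0],y+B[1])
if __name__=="__main__":
    for s in (sA(651,279),sB(160,316)): print(g[s[1],s[0]-60:s[0]+61:6])
    blob(g>165,sA(651,279),'short',0.144)
    blob(g>165,sB(160,316),'tall',0.174)
    H,S,V=[hsv[...,i] for i in range(3)]
    blob((H>15)&(H<35)&(S>50)&(V>100),sB(91,225),'jar',0.076)
    blob(g<32,sB(530,388),'amber',0.151)
    blob(((H<8)|(H>172))&(S>110),sB(660,386),'key',0.057)
    r=blob((H>95)&(H<115)&(S>35)&(V>60),sA(250,380),'pad',0.0035)
    if r: 
        (c,sz,a)=cv2.minAreaRect(r[1]); q=cv2.boxPoints((c,sz,a)); print(np.array([plane(K,T,uv(*x),.0035).round(4) for x in q]))
        ap=cv2.approxPolyDP(r[1],20,True)[:,0]; print(np.array([plane(K,T,uv(*x),.0035).round(4) for x in ap]))
    for nm,L,z in (('pan',[(424,287),(622,302),(608,486),(412,467)],.066),('case',[(372,272),(693,307),(683,541),(352,508)],.053)):
        q=np.array([plane(K,T,uv(*sB(*x)),z) for x in L]); print(nm,q.round(4).tolist(),q.mean(0).round(4))
        d=q-np.roll(q,1,0); print([round(np.linalg.norm(x),3) for x in d], np.degrees(np.arctan2(d[:,1],d[:,0])).round(1))
    q=np.array([plane(K,T,uv(*sB(*x)),.019) for x in [(-57,118),(236,118),(240,438),(-58,438)]]); print('tray',q.round(4).tolist(),q.mean(0).round(4))
E
python3 find.py
```

```text
[ 20  30  90 140 156 159 164 171 171 170 170 170 169 164 136 107 100 100
  96  81  46]
[ 93 141 152 154 155 157 166 171 171 172 171 170 169 167 150 111  96  94
  90  70  37]
short px [251.8 259.5] r_m 0.011 5.066115379333496 [0.4943 0.0697 0.144 ]
tall px [289.  258.7] r_m 0.0122 5.685880661010742 [ 0.4938 -0.0138  0.174 ]
jar px [272.  235.8] r_m 0.0315 13.245046615600586 [0.5565 0.0256 0.076 ]
amber px [382.1 276.7] r_m 0.0142 6.68410587310791 [ 0.4551 -0.2213  0.151 ]
key px [414.6 276.1] r_m 0.0075 3.3098981380462646 [ 0.4604 -0.3177  0.057 ]
pad px [151.6 278.5] r_m 0.1057 53.994529724121094 [0.458  0.3298 0.0035]
[[0.5341 0.4502 0.0035]
 [0.5336 0.2177 0.0035]
 [0.3839 0.2139 0.0035]
 [0.3843 0.4419 0.0035]]
[[0.5317 0.2183 0.0035]
 [0.3851 0.2189 0.0035]
 [0.3879 0.4421 0.0035]
 [0.5334 0.4394 0.0035]]
pan [[0.5194, -0.1759, 0.066], [0.5102, -0.2948, 0.066], [0.401, -0.2819, 0.066], [0.4124, -0.166, 0.066]] [ 0.4607 -0.2297  0.066 ]
[np.float64(0.108), np.float64(0.119), np.float64(0.11), np.float64(0.116)] [ -5.3 -94.5 173.3  84.4]
case [[0.5298, -0.1463, 0.053], [0.5081, -0.3409, 0.053], [0.3686, -0.3283, 0.053], [0.3883, -0.1313, 0.053]] [ 0.4487 -0.2367  0.053 ]
[np.float64(0.142), np.float64(0.196), np.float64(0.14), np.float64(0.198)] [ -6.1 -96.4 174.8  84.3]
tray [[0.6318, 0.1199, 0.019], [0.6314, -0.0661, 0.019], [0.4305, -0.0664, 0.019], [0.4308, 0.1179, 0.019]] [0.5311 0.0263 0.019 ]
```

```bash
cat >> h.py <<'E'
def go(target,psi=0):
    o,M=state(); c,s=np.cos(np.radians(psi)),np.sin(np.radians(psi))
    G=np.array([[0,-s,c],[0,c,s],[-1,0,0]])
    d=M.T@(np.array(target)-o['tool_pos']); rv=R.from_matrix(M.T@G).as_rotvec()
    print('offset',d.round(4).tolist(),'rot',rv.round(4).tolist(),'dist',round(np.linalg.norm(d),3),'q',o['qpos'].round(0))
E
python3 - <<'E'
from h import *
go([.455,-.221,.26])
p,K,T=cam("top")
print(plane(K,T,(398,201),.17),plane(K,T,(381,217),0.0))
E
```

```text
t 0.3 [ 0.1986 -0.6187  0.2044] [-168.92   89.96  118.89] w 0.0869 F [ 0.7 -0.1  0.2]
offset [-0.0555, 0.3657, -0.3003] rot [-1.26, -0.0006, -0.0003] dist 0.476 q [73. 18. -4. 83.  1. 79. -3.]
[ 0.62298761 -0.25923332  0.17      ] [ 0.61373046 -0.25272151  0.        ]
```

Request:
drive_tool(offset=[[-0.056,0.04,-0.033],[-0.056,0.08,-0.066],[-0.056,0.12,-0.1],[-0.056,0.16,-0.133],[-0.056,0.2,-0.166],[-0.056,0.24,-0.2],[-0.056,0.28,-0.233],[-0.056,0.33,-0.27],[-0.056,0.366,-0.3],[-0.056,0.366,-0.3]], angular=[[-0.16,0,0],[-0.32,0,0],[-0.48,0,0],[-0.64,0,0],[-0.8,0,0],[-0.96,0,0],[-1.12,0,0],[-1.26,0,0],[-1.26,0,0],[-1.26,0,0]], fingers=-1, squeeze=30)

```text
time_s: 1.6
tool_pos: [0.4577, -0.2166, 0.2611]
tool_rot: [40.3, 89.9, 40.8]
force: [0.7, -0.7, 0.0]
grip_width: 0.0871
```

```bash
python3 - <<'E'
from h import *
p,K,T=cam("wrist"); cv2.imwrite("pics/w1.png",p[:,:,::-1])
for nm,P in (('amber top',(.455,-.221,.151)),('pan',(.4607,-.2297,.066)),('key',(.461,-.318,.057))): print(nm,proj(K,T,np.array(P)).round(1))
go([.455,-.221,.12])
E
```

```text
amber top [279.6 209.7]
pan [285.6 198. ]
key [285.  273.2]
t 1.65 [ 0.4562 -0.2196  0.2609] [-80.54  89.99 -80.3 ] w 0.0868 F [-0.1  0.1 -0.1]
offset [0.1409, -0.0014, -0.0012] rot [0.0041, 0.0, 0.0002] dist 0.141 q [ 52.   1. -29.  97.   0.  82.  23.]
```

View pics/w1.png

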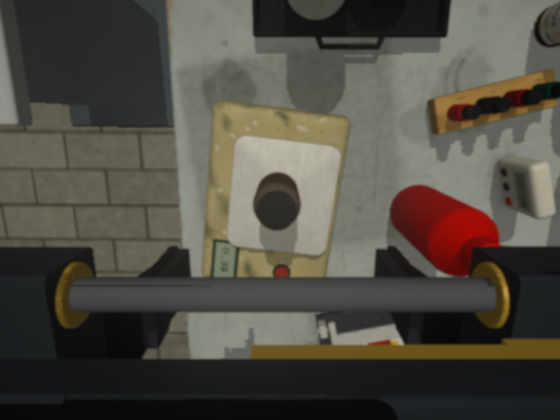

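The wrist view shows the amber cap at (277,205) between the fingers, the pan centred at about (284,196) and the key at (281,272). These agree with my estimates within about 3 mm, so I'm descending.

Request:
drive_tool(offset=[[0.03,0.0005,-0.0015],[0.06,0.0005,-0.0015],[0.09,0.0005,-0.0015],[0.12,0.0005,-0.0015],[0.145,0.0005,-0.0015],[0.159,0.0005,-0.0015],[0.159,0.0005,-0.0015],[0.159,0.0005,-0.0015]], angular=[[0,0,0],[0,0,0],[0,0,0],[0,0,0],[0,0,0],[0,0,0],[0,0,0],[0,0,0]])

```text
time_s: 2.65
tool_pos: [0.4553, -0.2199, 0.1029]
tool_rot: [-37.4, 89.9, -37.2]
force: [0.6, -0.5, 0.2]
grip_width: 0.0868
```

Request:
drive_tool(offset=[[0,0,0],[0,0,0],[0,0,0],[0,0,0],[0,0,0],[0,0,0]], angular=[[0,0,0],[0,0,0],[0,0,0],[0,0,0],[0,0,0],[0,0,0]], fingers=1, squeeze=20)

```text
time_s: 3.4
tool_pos: [0.4552, -0.2198, 0.1028]
tool_rot: [-38.9, 89.9, -38.7]
force: [-0.8, 0.9, 0.0]
grip_width: 0.0404
```

Request:
drive_tool(offset=[[-0.02,0,0],[-0.05,0,0],[-0.08,0,0],[-0.11,0,0],[-0.14,0,0],[-0.155,0.01,0.003],[-0.155,0.04,0.006],[-0.155,0.08,0.01],[-0.155,0.12,0.015],[-0.155,0.16,0.02]], angular=[[0,0,0],[0,0,0],[0,0,0],[0,0,0],[0,0,0],[0,0,0],[0,0,0],[0,0,0],[0,0,0],[0,0,0]])

```text
time_s: 4.65
tool_pos: [0.4741, -0.0573, 0.2569]
tool_rot: [-71.6, 90.0, -71.3]
force: [0.4, 0.2, -0.6]
grip_width: 0.0402
```

Request:
drive_tool(offset=[[0,0.045,0],[0,0.09,0],[0,0.135,0],[0,0.18,0],[0,0.225,0],[0,0.27,0],[0,0.315,0],[0,0.35,0],[0,0.38,-0.01],[0,0.39,-0.015]], angular=[[0,0,0],[0,0,0],[0,0,0],[0,0,0],[0,0,0],[0,0,0],[0,0,0],[0,0,0],[0,0,0],[0,0,0]])

```text
time_s: 5.9
tool_pos: [0.4551, 0.3352, 0.256]
tool_rot: [174.2, 89.9, 174.7]
force: [-0.4, -0.0, -1.2]
grip_width: 0.0404
```

```bash
python3 - <<'E'
from h import *
go([.458,.329,.045])
E
```

```text
t 5.9 [0.4551 0.3352 0.256 ] [174.17  89.88 174.67] w 0.0404 F [-0.4 -0.  -1.2]
offset [0.211, -0.0062, 0.0032] rot [0.0089, -0.0021, -0.0002] dist 0.211 q [ 12.  15. -60.  89.  13.  84. -48.]
```

Request:
drive_tool(offset=[[0.03,-0.002,0.002],[0.07,-0.006,0.003],[0.11,-0.006,0.003],[0.15,-0.006,0.003],[0.18,-0.006,0.003],[0.2,-0.006,0.003],[0.21,-0.006,0.003],[0.2145,-0.006,0.003],[0.2145,-0.006,0.003],[0.2145,-0.006,0.003]], angular=[[0.009,-0.002,0],[0.009,-0.002,0],[0.009,-0.002,0],[0.009,-0.002,0],[0.009,-0.002,0],[0.009,-0.002,0],[0.009,-0.002,0],[0.009,-0.002,0],[0.009,-0.002,0],[0.009,-0.002,0]])

```text
time_s: 7.15
tool_pos: [0.4583, 0.3297, 0.0424]
tool_rot: [31.6, 89.9, 31.6]
force: [-1.4, 0.4, -1.1]
grip_width: 0.0403
```

Request:
drive_tool(offset=[[0.0015,0,0],[0.002,0,0],[0.002,0,0]], angular=[[0,0,0],[0,0,0],[0,0,0]])

```text
time_s: 7.52
tool_pos: [0.4584, 0.3297, 0.0404]
tool_rot: [31.3, 89.9, 31.3]
force: [-0.0, -0.6, -0.1]
grip_width: 0.0403
```

Request:
drive_tool(offset=[[0,0,0],[0,0,0],[0,0,0],[0,0,0]], angular=[[0,0,0],[0,0,0],[0,0,0],[0,0,0]], fingers=-1)

```text
time_s: 8.02
tool_pos: [0.4584, 0.3297, 0.0405]
tool_rot: [31.5, 89.9, 31.5]
force: [-0.4, 0.4, 0.6]
grip_width: 0.0727
```

Request:
drive_tool(offset=[[-0.03,0,0],[-0.07,0,0],[-0.12,0,0],[-0.17,0,0],[-0.21,-0.02,0],[-0.22,-0.07,0.01],[-0.22,-0.12,0.015],[-0.22,-0.17,0.02],[-0.22,-0.22,0.03],[-0.22,-0.26,0.037]], angular=[[0,0,0],[0,0,0],[0,0,0],[0,0,0],[0,0,0],[0,0,0],[0,0,0],[0,0,0],[0,0,0],[0,0,0]])

```text
time_s: 9.28
tool_pos: [0.4952, 0.067, 0.2604]
tool_rot: [-5.8, 89.9, -5.9]
force: [0.5, 0.1, 0.1]
grip_width: 0.0869
```

```bash
python3 - <<'E'
from h import *
p,K,T=cam("wrist"); cv2.imwrite("pics/w2.png",p[:,:,::-1])
for nm,P in (('short top',(.495,.069,.144)),('tall top',(.495,-.015,.174)),('jar',(.557,.0258,.076))): print(nm,proj(K,T,np.array(P)).round(1))
p,_,_=cam("side");cv2.imwrite("pics/s2.png",p[:,:,::-1])
go([.495,.069,.139])
E
```

```text
short top [282.7 200.2]
tall top [283.  310.7]
jar [342.8 226.5]
t 9.38 [0.4958 0.0634 0.2599] [-45.17  89.9  -45.69] w 0.0869 F [1.  0.8 0.2]
offset [0.1209, 0.0058, -0.001] rot [-0.0092, 0.0013, 0.0013] dist 0.121 q [ 41.   1. -51.  98.   0.  82. -11.]
```

View pics/w2.png

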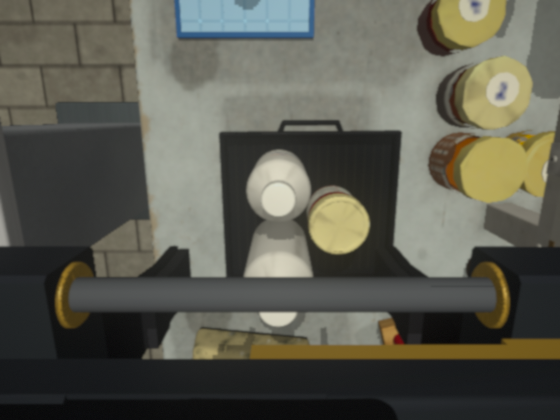

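View pics/s2.png

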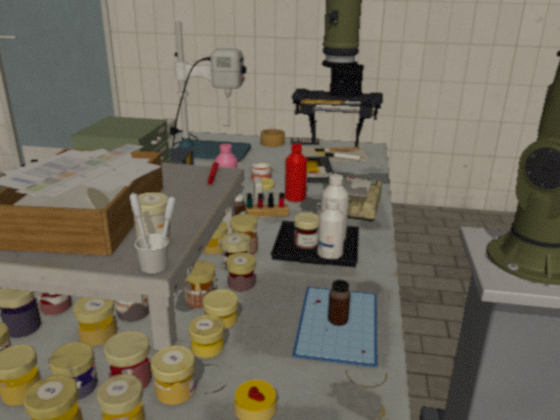

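Amber stands upright mid-pad (side view (339,303)). The wrist view has the short cap at (278,199), about 2–3 mm to -x of my estimate. I'll grip the short bottle by its cap.

Request:
drive_tool(offset=[[0.02,0.006,-0.002],[0.05,0.006,-0.002],[0.08,0.006,-0.002],[0.105,0.006,-0.002],[0.118,0.006,-0.002],[0.121,0.006,-0.002],[0.121,0.006,-0.002],[0.121,0.006,-0.002]], angular=[[-0.009,0.001,0.001],[-0.009,0.001,0.001],[-0.009,0.001,0.001],[-0.009,0.001,0.001],[-0.009,0.001,0.001],[-0.009,0.001,0.001],[-0.009,0.001,0.001],[-0.009,0.001,0.001]])

```text
time_s: 10.38
tool_pos: [0.4947, 0.0694, 0.1398]
tool_rot: [-12.4, 89.9, -12.4]
force: [-0.3, -1.0, -0.4]
grip_width: 0.087
```

```bash
python3 - <<'E'
from h import *
go([.4935,.0695,.139])
p,K,T=cam("wrist"); cv2.imwrite("pics/w3.png",p[:,:,::-1])
print(proj(K,T,np.array((.4935,.0695,.144))))
E
```

```text
t 10.38 [0.4947 0.0694 0.1398] [-12.42  89.89 -12.43] w 0.087 F [-0.3 -1.  -0.4]
offset [0.0008, 0.0001, -0.0012] rot [-0.0001, 0.0019, 0.0004] dist 0.001 q [ 39.   6. -52. 108.   5.  68. -15.]
[281.35176536 255.69105972]
```

View pics/w3.png

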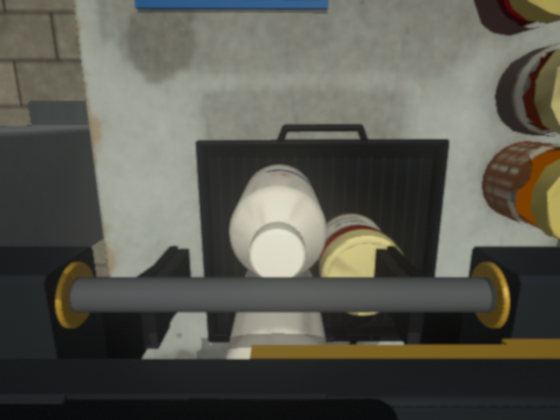

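Request:
drive_tool(offset=[[0.0008,0.001,-0.002],[0.0008,0.001,-0.002],[0.0008,0.001,-0.002]], angular=[[0,0.002,0],[0,0.002,0],[0,0.002,0]])

```text
time_s: 10.8
tool_pos: [0.4926, 0.0703, 0.139]
tool_rot: [-100.0, 90.0, -100.0]
force: [-0.1, -0.8, 0.3]
grip_width: 0.0872
```

Request:
drive_tool(offset=[[0,0,0],[0,0,0],[0,0,0],[0,0,0],[0,0,0],[0,0,0],[0,0,0]], angular=[[0,0,0],[0,0,0],[0,0,0],[0,0,0],[0,0,0],[0,0,0],[0,0,0]], fingers=1, squeeze=25)

```text
time_s: 11.68
tool_pos: [0.4926, 0.0703, 0.139]
tool_rot: [-96.8, 90.0, -96.8]
force: [0.5, 0.3, 0.3]
grip_width: 0.0251
```

```bash
python3 - <<'E'
from h import *
p,K,T=cam("wrist"); cv2.imwrite("pics/w4.png",cv2.resize(p[150:350,150:420,::-1],None,fx=2.9,fy=2.9))
state()
p,_,_=cam("side");cv2.imwrite("pics/s4.png",cv2.resize(p[100:270,240:420,::-1],None,fx=3,fy=3))
E
```

```text
t 11.72 [0.4926 0.0702 0.139 ] [-96.2   89.97 -96.22] w 0.021 F [ 0.4 -0.3 -0.2]
```

View pics/w4.png

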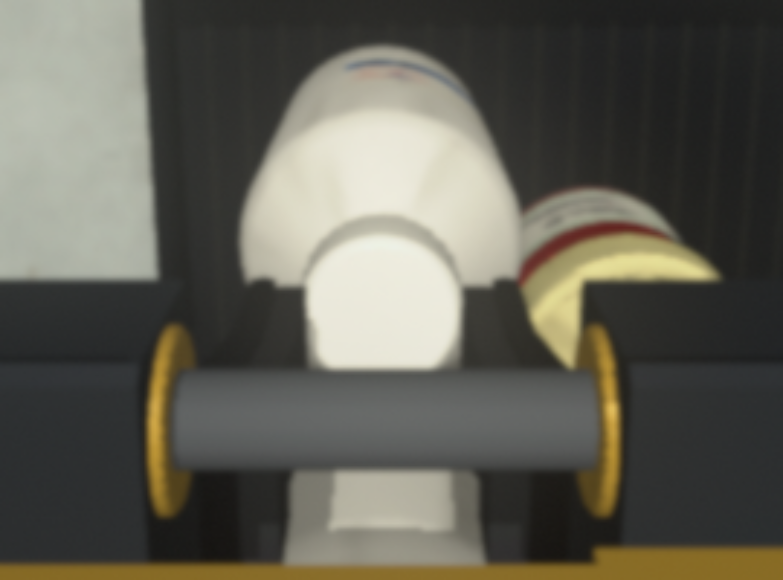

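View pics/s4.png

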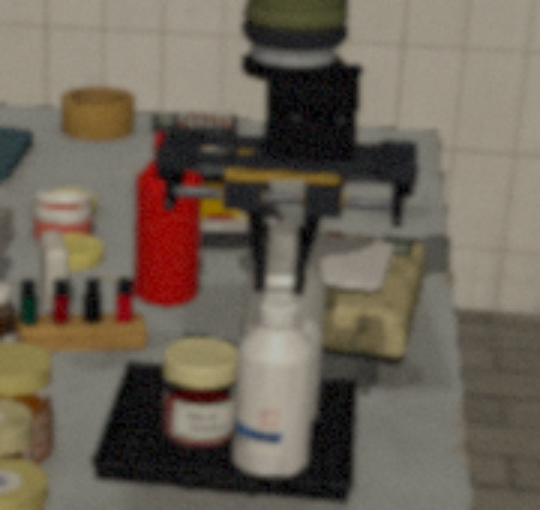

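```bash
python3 - <<'E'
from h import *
p,K,T=cam("side");cv2.imwrite("pics/s5.png",cv2.resize(p[150:270,280:400,::-1],None,fx=5,fy=5,interpolation=2))
for P in [(.4781,.07,.131),(.5071,.07,.131),(.4926,.07,.144),(.4926,.07,.129),(.4926,.07,.004)]: print(P,((proj(K,T,np.array(P))-[280,150])*5).round(0))
p,K,T=cam("wrist")
cv2.imwrite("pics/w5.png",cv2.resize(p[200:320,200:370,::-1],None,fx=4.5,fy=4.5))
for P in [(.4781,.07,.131),(.5071,.07,.131),(.4926,.07,.144),(.4926,.07,.129)]: print(P,((proj(K,T,np.array(P))-[200,200])*4.5).round(0))
state()
E
```

```text
(0.4781, 0.07, 0.131) [289. 283.]
(0.5071, 0.07, 0.131) [227. 278.]
(0.4926, 0.07, 0.144) [260. 255.]
(0.4926, 0.07, 0.129) [258. 285.]
(0.4926, 0.07, 0.004) [244. 519.]
(0.4781, 0.07, 0.131) [255. 217.]
(0.5071, 0.07, 0.131) [497. 217.]
(0.4926, 0.07, 0.144) [376. 257.]
(0.4926, 0.07, 0.129) [376. 211.]
t 11.88 [0.4926 0.0703 0.139 ] [-96.6   89.97 -96.62] w 0.0089 F [-0.4 -0.2  0.4]
```

View pics/s5.png

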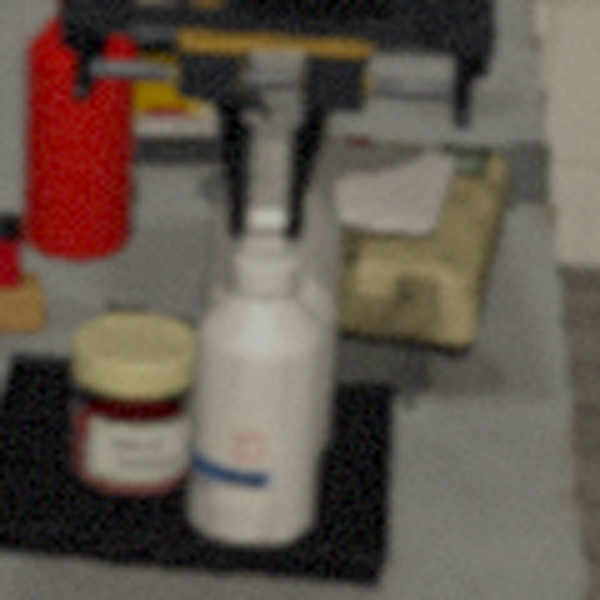

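View pics/w5.png

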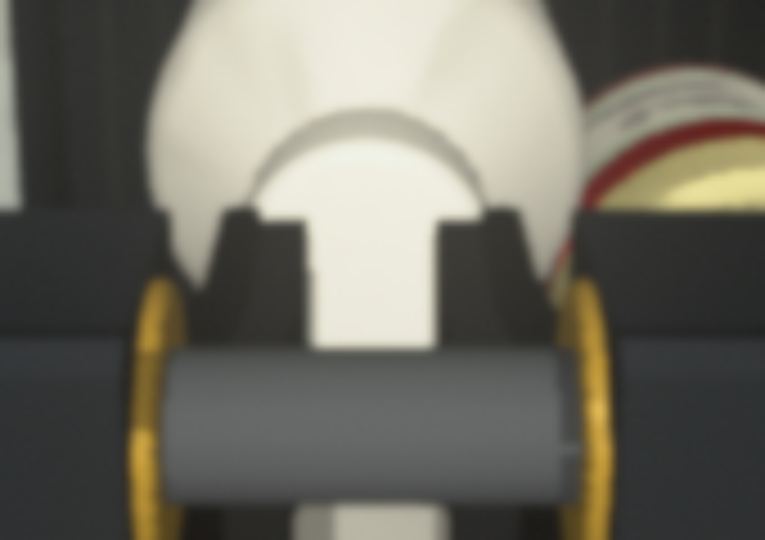

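```bash
python3 - <<'E'
from h import *
state()
p,K,T=cam("side"); cv2.imwrite("pics/s6.png",cv2.resize(p[150:210,300:360,::-1],None,fx=10,fy=10,interpolation=2))
s2=cv2.imread("pics/s2.png"); cv2.imwrite("pics/s2c.png",cv2.resize(s2[80:170,285:395],None,fx=7,fy=7,interpolation=2))
def zat(uv,y):
    o,d=ray(K,T,uv); return o+d*(y-o[1])/d[1]
for uv in ((309,144),(371,146)): print(zat(uv,.063))
for z in (.14,.15,.16,.17): print(z,((proj(K,T,np.array([.4926,.0703,z]))-[300,150])*10).round(0))
E
```

```text
t 11.88 [0.4926 0.0703 0.139 ] [-96.6   89.97 -96.62] w 0.0089 F [-0.4 -0.2  0.4]
[0.55170958 0.063      0.2754082 ]
[0.4148079  0.063      0.27984853]
0.14 [318. 527.]
0.15 [321. 487.]
0.16 [323. 447.]
0.17 [326. 407.]
```

View pics/s6.png

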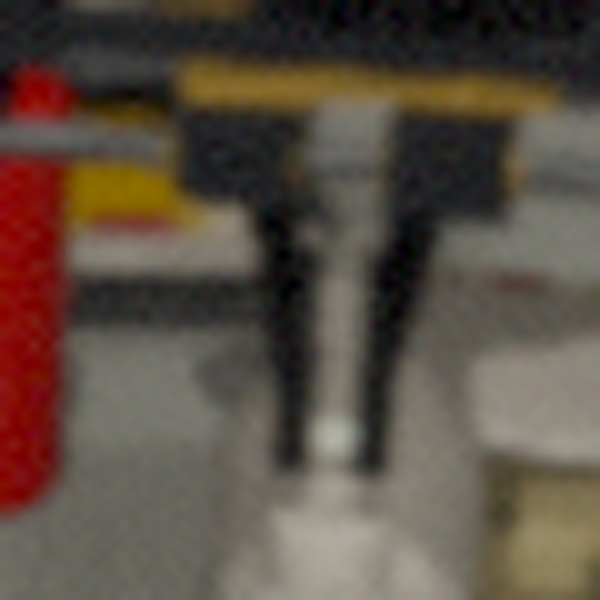

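View pics/s2c.png

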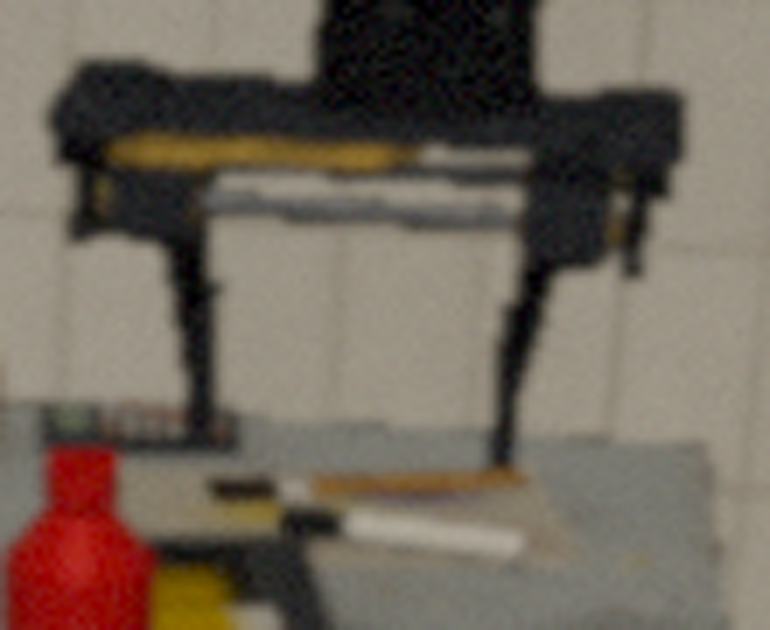

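The side view shows the fingertips at row ~197 (z≈0.154) closing above the cap. The reported TCP puts them at 0.131, so the real tips sit about 16 mm above the reported TCP z (a z discrepancy of about 23 mm). The earlier open-gripper picture gives the same offset. I'll open, go lower and check.

Request:
drive_tool(offset=[[0,0,0],[0,0,0],[0,0,0],[0,0,0],[0,0,0],[0,0,0],[0,0,0],[0,0,0]], angular=[[0,0,0],[0,0,0],[0,0,0],[0,0,0],[0,0,0],[0,0,0],[0,0,0],[0,0,0]], fingers=-1)

```text
time_s: 12.92
tool_pos: [0.4926, 0.0703, 0.139]
tool_rot: [-99.3, 90.0, -99.3]
force: [-0.0, -0.2, 0.4]
grip_width: 0.0772
```

Request:
drive_tool(offset=[[0.006,0,0],[0.012,0,0],[0.018,0,0],[0.023,0,0],[0.023,0,0],[0.023,0,0]], angular=[[0,0,0],[0,0,0],[0,0,0],[0,0,0],[0,0,0],[0,0,0]])

```text
time_s: 13.68
tool_pos: [0.4927, 0.0703, 0.1161]
tool_rot: [-74.9, 90.0, -74.9]
force: [0.4, 0.0, 0.8]
grip_width: 0.087
```

```bash
python3 - <<'E'
from h import *
state()
p,K,T=cam("side"); cv2.imwrite("pics/s7.png",cv2.resize(p[150:230,280:380,::-1],None,fx=7,fy=7,interpolation=2))
E
```

```text
t 13.68 [0.4927 0.0703 0.1161] [-74.87  89.97 -74.89] w 0.087 F [0.4 0.  0.8]
```

View pics/s7.png

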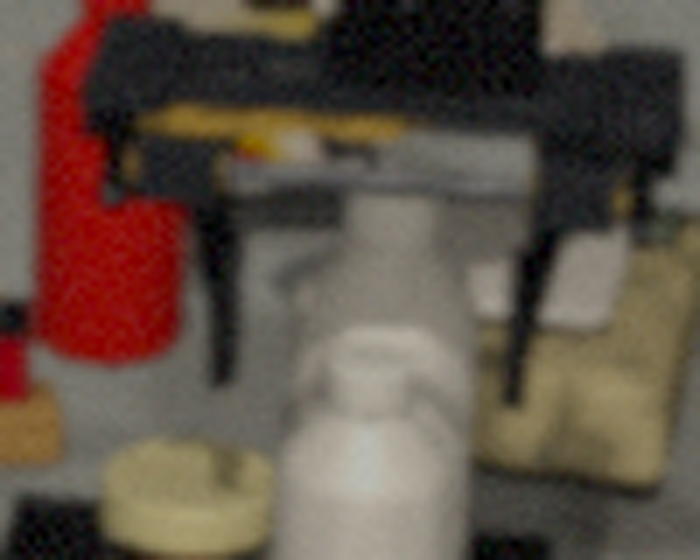

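Request:
drive_tool(offset=[[0,0,0],[0,0,0],[0,0,0],[0,0,0],[0,0,0],[0,0,0],[0,0,0],[0,0,0],[0,0,0]], angular=[[0,0,0],[0,0,0],[0,0,0],[0,0,0],[0,0,0],[0,0,0],[0,0,0],[0,0,0],[0,0,0]], fingers=1, squeeze=30)

```text
time_s: 14.85
tool_pos: [0.4927, 0.0703, 0.1162]
tool_rot: [-78.2, 90.0, -78.2]
force: [-0.3, 0.6, 0.5]
grip_width: 0.0275
```

```bash
python3 - <<'E'
from h import *
p,K,T=cam("wrist"); cv2.imwrite("pics/w6.png",p[:,:,::-1])
go([.455,.40,.115])
E
```

```text
t 14.9 [0.4927 0.0703 0.1162] [-81.59  89.97 -81.61] w 0.0271 F [-0.7 -0.   0.5]
offset [0.001, 0.3297, -0.0378] rot [-0.0003, 0.0001, 0.0006] dist 0.332 q [ 38.   8. -52. 109.   7.  66. -16.]
```

View pics/w6.png

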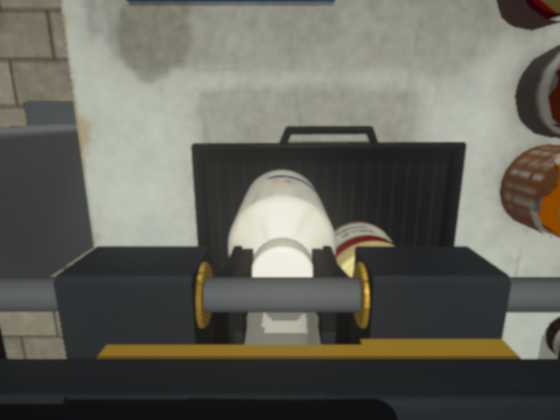

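Request:
drive_tool(offset=[[-0.01,0,0],[-0.03,0,0],[-0.06,0,0],[-0.09,0,0],[-0.115,0.01,0],[-0.13,0.035,-0.002],[-0.13,0.07,-0.006],[-0.13,0.105,-0.01],[-0.13,0.14,-0.014],[-0.13,0.175,-0.018]], angular=[[0,0,0],[0,0,0],[0,0,0],[0,0,0],[0,0,0],[0,0,0],[0,0,0],[0,0,0],[0,0,0],[0,0,0]])

```text
time_s: 16.15
tool_pos: [0.4746, 0.2463, 0.2466]
tool_rot: [-40.5, 89.9, -40.6]
force: [-0.4, 0.3, -1.4]
grip_width: 0.0276
```

Request:
drive_tool(offset=[[0,0.035,-0.005],[0,0.07,-0.01],[0,0.1,-0.013],[0,0.125,-0.016],[0,0.145,-0.018],[0,0.156,-0.02],[0,0.156,-0.02],[0,0.156,-0.02]], angular=[[0,0,0],[0,0,0],[0,0,0],[0,0,0],[0,0,0],[0,0,0],[0,0,0],[0,0,0]])

```text
time_s: 17.15
tool_pos: [0.4553, 0.4013, 0.2465]
tool_rot: [-52.1, 89.9, -52.2]
force: [0.9, -0.6, -1.3]
grip_width: 0.0274
```

```bash
python3 - <<'E'
from h import *
go([.457,.404,.118])
p,K,T=cam("side"); cv2.imwrite("pics/s8.png",p[:,:,::-1])
E
```

```text
t 17.15 [0.4553 0.4013 0.2465] [-52.08  89.88 -52.19] w 0.0274 F [ 0.9 -0.6 -1.3]
offset [0.1285, 0.0029, 0.0015] rot [-0.0019, 0.0013, 0.0017] dist 0.129 q [  3.  22. -61.  84.  19.  85. -58.]
```

View pics/s8.png

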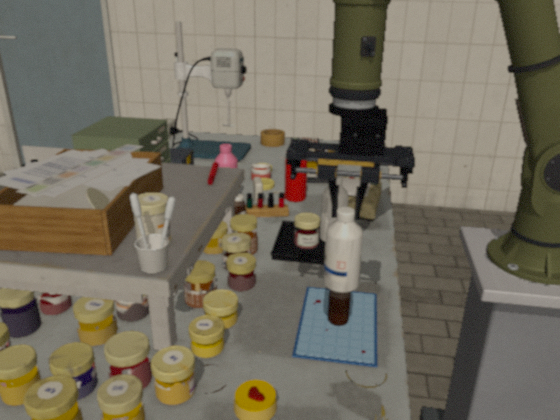

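Request:
drive_tool(offset=[[0.02,0.003,0.0015],[0.045,0.003,0.0015],[0.07,0.003,0.0015],[0.095,0.003,0.0015],[0.115,0.003,0.0015],[0.125,0.003,0.0015],[0.1285,0.003,0.0015],[0.1295,0.003,0.0015],[0.1302,0.003,0.0015],[0.1302,0.003,0.0015]], angular=[[-0.002,0.001,0.002],[-0.002,0.001,0.002],[-0.002,0.001,0.002],[-0.002,0.001,0.002],[-0.002,0.001,0.002],[-0.002,0.001,0.002],[-0.002,0.001,0.002],[-0.002,0.001,0.002],[-0.002,0.001,0.002],[-0.002,0.001,0.002]])

```text
time_s: 18.45
tool_pos: [0.4573, 0.4043, 0.1169]
tool_rot: [38.2, 89.9, 38.2]
force: [-0.0, -0.7, -2.7]
grip_width: 0.0273
```

```bash
python3 - <<'E'
from h import *
state()
p,K,T=cam("side"); cv2.imwrite("pics/s9.png",cv2.resize(p[180:380,270:420,::-1],None,fx=3,fy=3,interpolation=2))
E
```

```text
t 18.45 [0.4573 0.4043 0.1169] [38.23 89.92 38.21] w 0.0273 F [-0.  -0.7 -2.7]
```

View pics/s9.png

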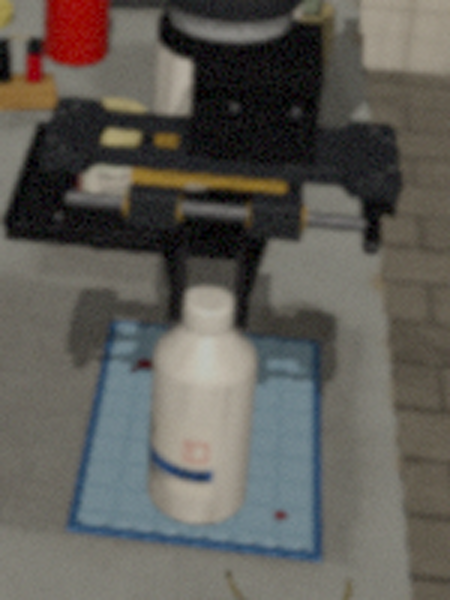

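Request:
drive_tool(offset=[[0.0008,0,0],[0.0012,0,0],[0.0012,0,0]], angular=[[0,0,0],[0,0,0],[0,0,0]])

```text
time_s: 18.88
tool_pos: [0.4573, 0.4042, 0.1155]
tool_rot: [38.3, 89.9, 38.3]
force: [0.7, -0.5, -1.6]
grip_width: 0.0275
```

Request:
drive_tool(offset=[[0,0,0],[0,0,0],[0,0,0],[0,0,0],[0,0,0]], angular=[[0,0,0],[0,0,0],[0,0,0],[0,0,0],[0,0,0]], fingers=-1)

```text
time_s: 19.5
tool_pos: [0.4573, 0.4042, 0.1156]
tool_rot: [36.1, 89.9, 36.1]
force: [-0.7, -0.6, 0.0]
grip_width: 0.0693
```

Request:
drive_tool(offset=[[-0.02,0,0],[-0.06,0,0],[-0.1,0,0],[-0.12,-0.03,0.003],[-0.12,-0.08,0.008],[-0.12,-0.13,0.012],[-0.12,-0.18,0.016],[-0.12,-0.23,0.02],[-0.12,-0.28,0.025],[-0.12,-0.33,0.03]], angular=[[0,0,0],[0,0,0],[0,0,0],[0,0,0],[0,0,0],[0,0,0],[0,0,0],[0,0,0],[0,0,0],[0,0,0]])

```text
time_s: 20.75
tool_pos: [0.4874, 0.073, 0.237]
tool_rot: [-7.7, 89.8, -7.7]
force: [0.8, -1.1, 0.3]
grip_width: 0.0869
```

```bash
python3 - <<'E'
from h import *
go([.4935,-.0135,.205])
E
```

```text
t 20.75 [0.4874 0.073  0.237 ] [-7.73 89.79 -7.7 ] w 0.0869 F [ 0.8 -1.1  0.3]
offset [0.0321, -0.0865, 0.0059] rot [0.0005, 0.0036, 0.0005] dist 0.092 q [ 45.  -0. -56. 101.   0.  79. -11.]
```

Request:
drive_tool(offset=[[0.005,-0.03,0.002],[0.015,-0.06,0.004],[0.025,-0.08,0.006],[0.032,-0.0865,0.006],[0.032,-0.0865,0.006],[0.032,-0.0865,0.006]], angular=[[0,0.003,0],[0,0.003,0],[0,0.003,0],[0,0.003,0],[0,0.003,0],[0,0.003,0]])

```text
time_s: 21.5
tool_pos: [0.4938, -0.012, 0.2054]
tool_rot: [-1.9, 89.9, -1.8]
force: [0.2, -1.4, -0.1]
grip_width: 0.0876
```

```bash
python3 - <<'E'
from h import *
o,M=state()
p,K,T=cam("wrist"); cv2.imwrite("pics/w7.png",p[:,:,::-1])
T2=T.copy();T2[2,3]+=.020
for P in [(.493,-.0138,.174)]: print(proj(K,T,np.array(P)),proj(K,T2,np.array(P)))
p,K,T=cam("side"); cv2.imwrite("pics/s10.png",p[:,:,::-1])
E
```

```text
t 21.5 [ 0.4938 -0.012   0.2054] [-1.93 89.94 -1.78] w 0.0876 F [ 0.2 -1.4 -0.1]
[282.11725589 237.23529327] [282.11651023 227.58028588]
```

View pics/w7.png

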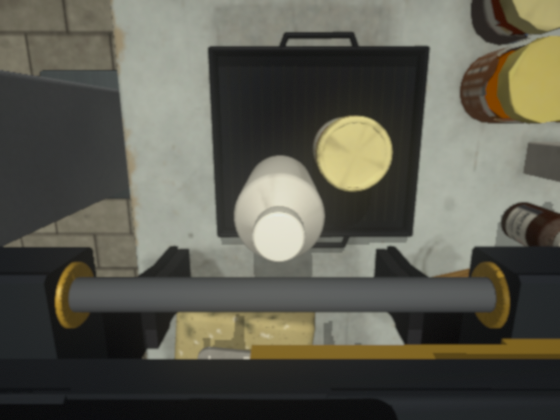

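View pics/s10.png

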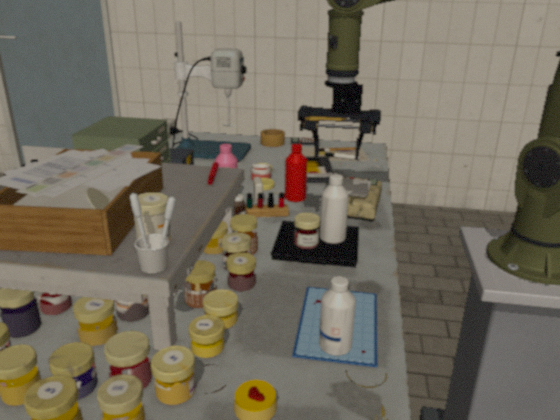

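The short bottle stands upright on the pad (side view (338,318)). The tall cap is at (278,235) in the wrist view, 2.5 mm to -x of the finger midline, so I'm descending onto it.

Request:
drive_tool(offset=[[0.01,-0.002,-0.0025],[0.025,-0.002,-0.0025],[0.04,-0.002,-0.0025],[0.055,-0.002,-0.0025],[0.0635,-0.002,-0.0025],[0.0635,-0.002,-0.0025],[0.0635,-0.002,-0.0025]], angular=[[0,0,0],[0,0,0],[0,0,0],[0,0,0],[0,0,0],[0,0,0],[0,0,0]])

```text
time_s: 22.48
tool_pos: [0.4918, -0.0143, 0.1424]
tool_rot: [-10.7, 89.9, -10.6]
force: [0.1, -0.3, -0.9]
grip_width: 0.0872
```

Request:
drive_tool(offset=[[0,0,0],[0,0,0],[0,0,0],[0,0,0],[0,0,0],[0,0,0],[0,0,0],[0,0,0],[0,0,0]], angular=[[0,0,0],[0,0,0],[0,0,0],[0,0,0],[0,0,0],[0,0,0],[0,0,0],[0,0,0],[0,0,0]], fingers=1, squeeze=35)

```text
time_s: 23.6
tool_pos: [0.4918, -0.0143, 0.1424]
tool_rot: [-13.2, 89.9, -13.0]
force: [-0.7, -0.6, -0.0]
grip_width: 0.0307
```

```bash
python3 - <<'E'
from h import *
go([.457,.252,.26])
E
```

```text
t 23.6 [ 0.4918 -0.0143  0.1424] [-13.19  89.89 -13.04] w 0.0307 F [-0.7 -0.6 -0. ]
offset [-0.1178, 0.2663, -0.0339] rot [0.0025, 0.0019, 0.0004] dist 0.293 q [ 49.   5. -52. 108.   4.  69.  -4.]
```

Request:
drive_tool(offset=[[-0.01,0,0],[-0.03,0,0],[-0.055,0,0],[-0.075,0.008,0],[-0.085,0.03,-0.003],[-0.085,0.06,-0.007],[-0.085,0.09,-0.012],[-0.085,0.12,-0.016],[-0.085,0.15,-0.02],[-0.085,0.18,-0.024]], angular=[[0,0,0],[0,0,0],[0,0,0],[0,0,0],[0,0,0],[0,0,0],[0,0,0],[0,0,0],[0,0,0],[0,0,0]])

```text
time_s: 24.85
tool_pos: [0.4658, 0.168, 0.227]
tool_rot: [-31.0, 89.9, -30.8]
force: [-0.2, 0.2, -2.8]
grip_width: 0.0302
```

Request:
drive_tool(offset=[[0,0.025,-0.004],[0,0.05,-0.008],[0,0.07,-0.01],[0,0.082,-0.01],[0,0.086,-0.01],[0,0.086,-0.01],[0,0.086,-0.01]], angular=[[0,0,0],[0,0,0],[0,0,0],[0,0,0],[0,0,0],[0,0,0],[0,0,0]])

```text
time_s: 25.72
tool_pos: [0.4555, 0.2533, 0.2268]
tool_rot: [-53.1, 89.9, -53.0]
force: [0.2, -0.5, -2.5]
grip_width: 0.0304
```

```bash
python3 - <<'E'
from h import *
go([.457,.252,.1415])
E
```

```text
t 25.73 [0.4555 0.2533 0.2268] [-53.15  89.9  -52.97] w 0.0304 F [ 0.2 -0.5 -2.5]
offset [0.0853, -0.0012, 0.0014] rot [0.0031, 0.001, 0.0013] dist 0.085 q [ 30.   8. -67.  98.   8.  79. -38.]
```

Request:
drive_tool(offset=[[0.02,-0.001,0.001],[0.04,-0.001,0.001],[0.06,-0.001,0.001],[0.075,-0.001,0.001],[0.082,-0.001,0.001],[0.0845,-0.001,0.001],[0.0855,-0.001,0.001],[0.0855,-0.001,0.001],[0.0855,-0.001,0.001]], angular=[[0.003,0.001,0.001],[0.003,0.001,0.001],[0.003,0.001,0.001],[0.003,0.001,0.001],[0.003,0.001,0.001],[0.003,0.001,0.001],[0.003,0.001,0.001],[0.003,0.001,0.001],[0.003,0.001,0.001]])

```text
time_s: 26.85
tool_pos: [0.4569, 0.2523, 0.1417]
tool_rot: [-18.2, 90.0, -18.2]
force: [0.5, 0.7, -3.4]
grip_width: 0.0307
```

Request:
drive_tool(offset=[[0,0,0],[0,0,0],[0,0,0],[0,0,0],[0,0,0]], angular=[[0,0,0],[0,0,0],[0,0,0],[0,0,0],[0,0,0]], fingers=-1)

```text
time_s: 27.48
tool_pos: [0.4569, 0.2523, 0.1417]
tool_rot: [-12.6, 89.9, -12.6]
force: [0.5, 1.2, -0.7]
grip_width: 0.0727
```

Request:
drive_tool(offset=[[-0.02,0,0],[-0.05,0,0],[-0.08,0,0],[-0.09,-0.03,0.003],[-0.09,-0.08,0.01],[-0.09,-0.13,0.015],[-0.09,-0.18,0.02],[-0.09,-0.23,0.02],[-0.09,-0.28,0.02],[-0.09,-0.33,0.02]], angular=[[0,0,0],[0,0,0],[0,0,0],[0,0,0],[0,0,0],[0,0,0],[0,0,0],[0,0,0],[0,0,0],[0,0,0]])

```text
time_s: 28.72
tool_pos: [0.4772, -0.079, 0.2335]
tool_rot: [-25.6, 89.8, -25.6]
force: [0.2, 0.6, -0.2]
grip_width: 0.0868
```

```bash
python3 - <<'E'
from h import *
go([.461,-.318,.11])
p,K,T=cam("side"); cv2.imwrite("pics/s11.png",p[:,:,::-1])
p,K,T=cam("top"); cv2.imwrite("pics/t11.png",p[:,:,::-1])
E
```

```text
t 28.73 [ 0.4772 -0.079   0.2335] [-25.59  89.8  -25.56] w 0.0868 F [ 0.2  0.6 -0.2]
offset [0.1239, -0.2388, -0.0168] rot [0.0006, 0.0032, 0.0015] dist 0.27 q [ 57.  -2. -49. 102.  -1.  79.   8.]
```

View pics/s11.png

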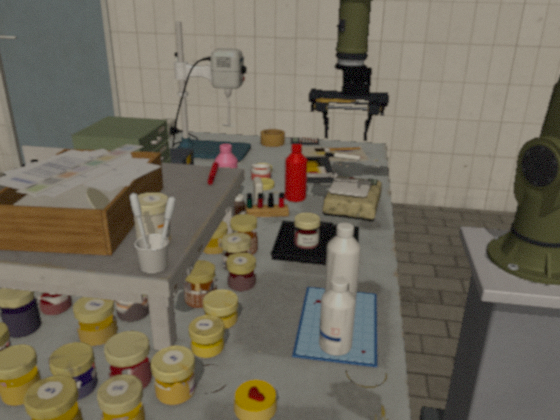

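View pics/t11.png

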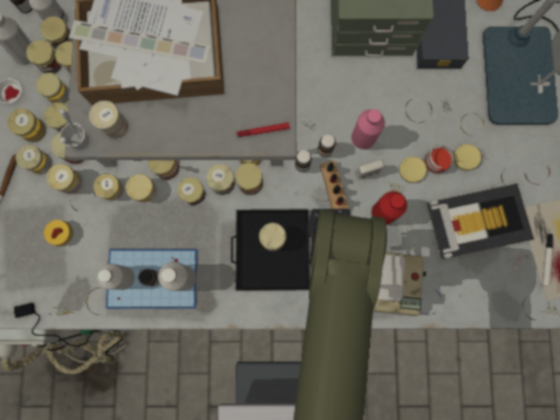

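All three bottles stand on the pad: in the top view they are in a row at (112,278), (149,278) and (174,276), and the pan is empty. Next is the zero key.

Request:
drive_tool(offset=[[0.0,-0.03,-0.003],[0.0,-0.07,-0.006],[0.0,-0.11,-0.009],[0.0,-0.15,-0.012],[0.01,-0.19,-0.015],[0.03,-0.22,-0.018],[0.06,-0.236,-0.018],[0.09,-0.239,-0.018],[0.12,-0.239,-0.018],[0.124,-0.239,-0.018]], angular=[[0,0.003,0.001],[0,0.003,0.001],[0,0.003,0.001],[0,0.003,0.001],[0,0.003,0.001],[0,0.003,0.001],[0,0.003,0.001],[0,0.003,0.001],[0,0.003,0.001],[0,0.003,0.001]], fingers=1)

```text
time_s: 30.08
tool_pos: [0.4559, -0.3222, 0.1085]
tool_rot: [157.3, 89.8, 156.8]
force: [-0.1, 0.4, 0.1]
grip_width: 0.0018
```

```bash
python3 - <<'E'
from h import *
go([.459,-.318,.045])
p,K,T=cam("wrist"); cv2.imwrite("pics/w12.png",p[:,:,::-1])
print(proj(K,T,np.array((.461,-.318,.057))))
p,K,T=cam("side"); cv2.imwrite("pics/s12.png",cv2.resize(p[120:230,300:400,::-1],None,fx=5,fy=5,interpolation=2))
for P in [(.461,-.318,.057),(.459,-.318,.128),(.4607,-.2297,.066)]:print(((proj(K,T,np.array(P))-[300,120])*5).round())
p,K,T=cam("top"); cv2.imwrite("pics/t12.png",p[:,:,::-1])
E
```

```text
t 30.07 [ 0.4559 -0.3222  0.1085] [157.26  89.81 156.77] w 0.0018 F [-0.1  0.4  0.1]
offset [0.0635, 0.0041, 0.0032] rot [-0.0086, -0.003, -0.0013] dist 0.064 q [ 65.  15. -37. 102.  10.  67.  24.]
[291.33191943 218.71086559]
[249. 289.]
[260. 179.]
[244. 328.]
```

View pics/w12.png

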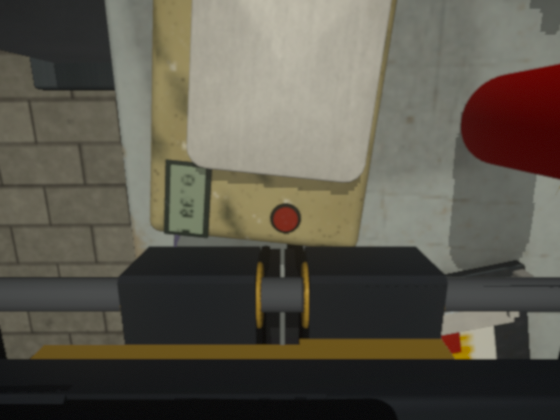

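View pics/s12.png

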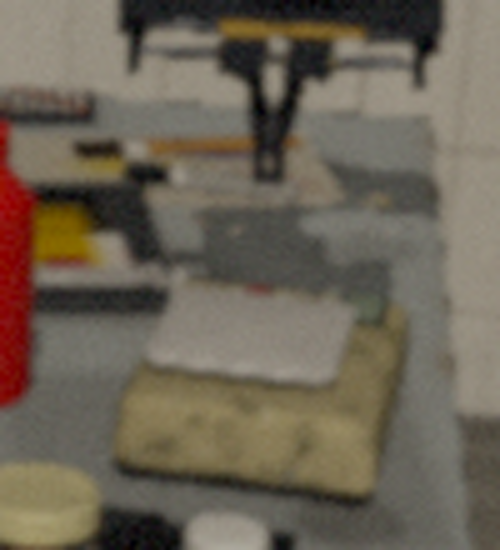

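Request:
drive_tool(offset=[[0.015,0.004,0.002],[0.03,0.004,0.002],[0.045,0.004,0.002],[0.058,0.004,0.002],[0.062,0.004,0.002],[0.062,0.004,0.002],[0.062,0.004,0.002]], angular=[[-0.008,-0.003,0],[-0.008,-0.003,0],[-0.008,-0.003,0],[-0.008,-0.003,0],[-0.008,-0.003,0],[-0.008,-0.003,0],[-0.008,-0.003,0]])

```text
time_s: 31.1
tool_pos: [0.4601, -0.3199, 0.0495]
tool_rot: [-33.1, 89.7, -33.2]
force: [0.2, -0.1, 0.2]
grip_width: 0.0006
```

```bash
python3 - <<'E'
from h import *
go([.458,-.318,.041])
p,K,T=cam("side"); cv2.imwrite("pics/s13.png",cv2.resize(p[150:210,310:390,::-1],None,fx=8,fy=8,interpolation=2))
p,K,T=cam("wrist"); cv2.imwrite("pics/w13.png",p[:,:,::-1])
E
```

```text
t 31.1 [ 0.4601 -0.3199  0.0495] [-33.12  89.7  -33.17] w 0.0006 F [ 0.2 -0.1  0.2]
offset [0.0085, 0.0019, -0.0021] rot [-0.0008, 0.0044, 0.0028] dist 0.009 q [ 64.  19. -37. 105.  13.  60.  22.]
```

View pics/s13.png

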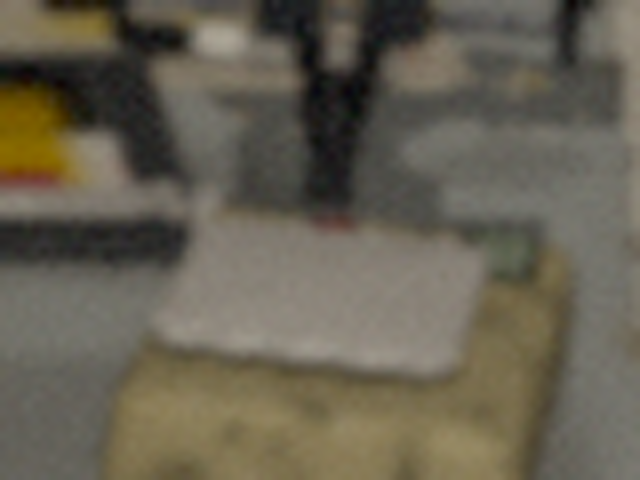

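View pics/w13.png

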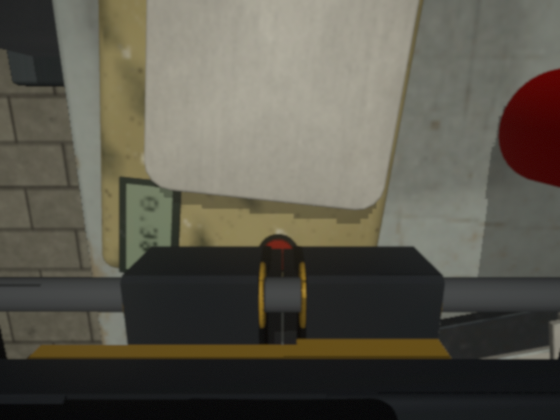

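Request:
drive_tool(offset=[[0.003,0.002,-0.0015],[0.006,0.002,-0.0015],[0.008,0.002,-0.0015],[0.009,0.002,-0.0015],[0.009,0.002,-0.0015]], angular=[[0,0.004,0.003],[0,0.004,0.003],[0,0.004,0.003],[0,0.004,0.003],[0,0.004,0.003]])

```text
time_s: 31.82
tool_pos: [0.4585, -0.3179, 0.0404]
tool_rot: [34.7, 90.0, 34.7]
force: [0.2, -0.9, -0.0]
grip_width: 0.0007
```

Request:
drive_tool(offset=[[0.001,0,0],[0.0015,0,0],[0.0015,0,0]], angular=[[0,0,0],[0,0,0],[0,0,0]])

```text
time_s: 32.2
tool_pos: [0.4587, -0.318, 0.0393]
tool_rot: [-13.6, 90.0, -13.6]
force: [-1.3, 0.7, 4.3]
grip_width: 0.0006
```

Request:
drive_tool(offset=[[0.001,0,0],[0.0018,0,0],[0.0018,0,0]], angular=[[0,0,0],[0,0,0],[0,0,0]])

```text
time_s: 32.58
tool_pos: [0.4587, -0.318, 0.038]
tool_rot: [-66.1, 90.0, -66.2]
force: [-2.8, 1.5, 7.2]
grip_width: 0.0007
```

Request:
drive_tool(offset=[[0.001,0,0],[0.0018,0,0],[0.002,0,0],[0.002,0,0]], angular=[[0,0,0],[0,0,0],[0,0,0],[0,0,0]])

```text
time_s: 33.08
tool_pos: [0.4587, -0.318, 0.0377]
tool_rot: [-118.8, 89.9, -118.9]
force: [-4.5, 2.3, 14.4]
grip_width: 0.0002
```

Request:
drive_tool(offset=[[-0.02,0,0],[-0.06,0,0],[-0.1,0.005,0.005],[-0.13,0.04,0.01],[-0.15,0.09,0.02],[-0.15,0.14,0.035],[-0.15,0.19,0.05],[-0.15,0.24,0.065],[-0.15,0.29,0.08],[-0.15,0.335,0.095]], angular=[[0,0,0],[0,0,0],[0,0,0],[0,0,0],[0,0,0],[0,0,0],[0,0,0],[0,0,0],[0,0,0],[0,0,0]], fingers=-1)

```text
time_s: 34.33
tool_pos: [0.5544, 0.0188, 0.187]
tool_rot: [-93.4, 89.9, -93.4]
force: [1.0, 0.2, -0.3]
grip_width: 0.0854
```

Request:
drive_tool(offset=[[0.02,0.007,0.001],[0.05,0.007,0.001],[0.06,0.007,0.001],[0.06,0.007,0.001],[0.06,0.007,0.001]], angular=[[0,0,0],[0,0,0],[0,0,0],[0,0,0],[0,0,0]])

```text
time_s: 34.95
tool_pos: [0.5561, 0.0253, 0.1279]
tool_rot: [-45.1, 89.9, -45.2]
force: [-0.2, 0.3, 0.1]
grip_width: 0.0869
```

```bash
python3 - <<'E'
from h import *
go([.5545,.0257,.05])
p,K,T=cam("wrist"); cv2.imwrite("pics/w14.png",p[:,:,::-1])
print(proj(K,T,np.array((.5545,.0257,.076))))
p,K,T=cam("side"); cv2.imwrite("pics/s14.png",p[:,:,::-1])
E
```

```text
t 34.95 [0.5561 0.0253 0.1279] [-45.12  89.88 -45.2 ] w 0.0869 F [-0.2  0.3  0.1]
offset [0.0779, 0.0005, -0.0017] rot [-0.0014, 0.0014, 0.0014] dist 0.078 q [ 39.  16. -51. 101.  14.  69. -16.]
[280.89800157 223.92798049]
```

View pics/w14.png

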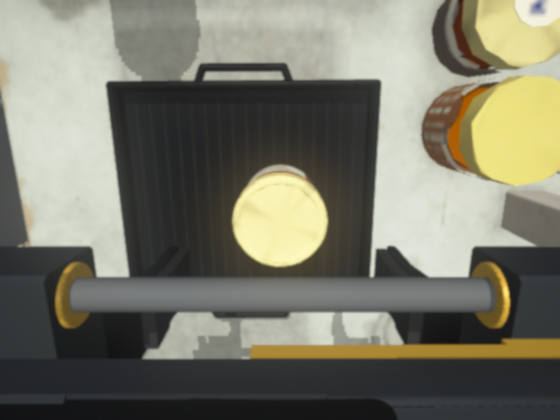

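View pics/s14.png

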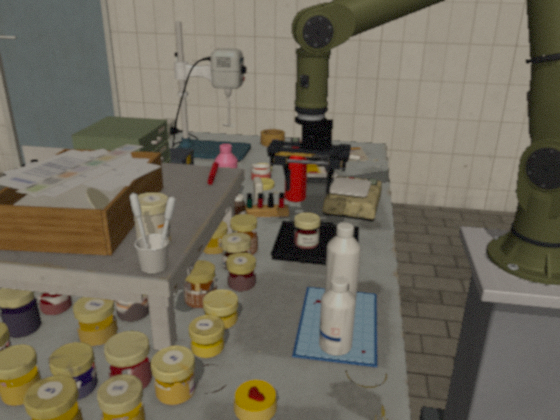

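Request:
drive_tool(offset=[[0.015,0.001,-0.0016],[0.03,0.001,-0.0016],[0.045,0.001,-0.0016],[0.06,0.001,-0.0016],[0.075,0.001,-0.0016],[0.084,0.001,-0.0016],[0.084,0.001,-0.0016],[0.084,0.001,-0.0016]], angular=[[0,0.001,0.001],[0,0.001,0.001],[0,0.001,0.001],[0,0.001,0.001],[0,0.001,0.001],[0,0.001,0.001],[0,0.001,0.001],[0,0.001,0.001]])

```text
time_s: 36.05
tool_pos: [0.5551, 0.0265, 0.0445]
tool_rot: [-15.1, 89.9, -15.2]
force: [0.1, 0.4, -0.5]
grip_width: 0.087
```

Request:
drive_tool(offset=[[0,0,0],[0,0,0],[0,0,0],[0,0,0],[0,0,0],[0,0,0]], angular=[[0,0,0],[0,0,0],[0,0,0],[0,0,0],[0,0,0],[0,0,0]], fingers=1, squeeze=30)

```text
time_s: 36.8
tool_pos: [0.5553, 0.0264, 0.0446]
tool_rot: [-16.2, 89.9, -16.2]
force: [0.1, -0.6, 0.1]
grip_width: 0.061
```

```bash
python3 - <<'E'
from h import *
go([.4587,-.2297,.16])
E
```

```text
t 36.8 [0.5553 0.0264 0.0446] [-16.16  89.88 -16.22] w 0.061 F [ 0.1 -0.6  0.1]
offset [-0.1154, -0.2563, -0.0961] rot [-0.001, 0.0019, 0.0006] dist 0.297 q [ 36.  22. -49. 106.  19.  61. -20.]
```

Request:
drive_tool(offset=[[-0.015,0,0],[-0.045,0,-0.005],[-0.075,0,-0.015],[-0.1,-0.01,-0.03],[-0.115,-0.035,-0.05],[-0.115,-0.07,-0.07],[-0.115,-0.105,-0.085],[-0.115,-0.14,-0.095],[-0.115,-0.175,-0.096],[-0.115,-0.21,-0.096]], angular=[[0,0,0],[0,0,0],[0,0,0],[0,0,0],[0,0,0],[0,0,0],[0,0,0],[0,0,0],[0,0,0],[0,0,0]])

```text
time_s: 38.05
tool_pos: [0.4586, -0.1842, 0.1604]
tool_rot: [-31.5, 89.8, -31.5]
force: [0.8, 0.0, -2.0]
grip_width: 0.0606
```

Request:
drive_tool(offset=[[0,-0.02,0],[0,-0.035,0],[0,-0.042,0],[0,-0.042,0],[0,-0.042,0]], angular=[[0,0,0],[0,0,0],[0,0,0],[0,0,0],[0,0,0]])

```text
time_s: 38.67
tool_pos: [0.4589, -0.225, 0.1604]
tool_rot: [-23.9, 89.9, -23.9]
force: [-0.3, 0.4, -2.1]
grip_width: 0.061
```

```bash
python3 - <<'E'
from h import *
go([.459,-.2297,.1085])
p,K,T=cam("side"); cv2.imwrite("pics/s15.png",cv2.resize(p[100:230,280:400,::-1],None,fx=5,fy=4.5,interpolation=2))
E
```

```text
t 38.67 [ 0.4589 -0.225   0.1604] [-23.92  89.86 -23.86] w 0.061 F [-0.3  0.4 -2.1]
offset [0.0519, -0.0046, 0.0] rot [0.001, 0.0023, 0.001] dist 0.052 q [ 63.   6. -41. 105.   4.  71.  20.]
```

View pics/s15.png

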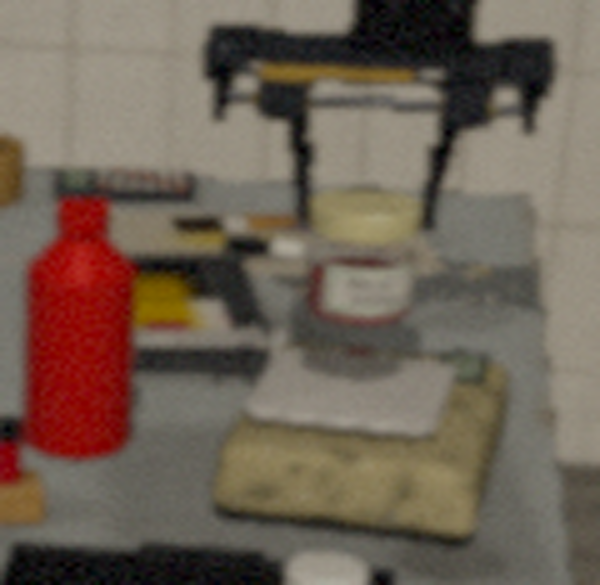

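Request:
drive_tool(offset=[[0.012,-0.004,0],[0.025,-0.0045,0],[0.038,-0.0045,0],[0.047,-0.0045,0],[0.051,-0.0045,0],[0.0528,-0.0045,0],[0.0535,-0.0045,0],[0.0535,-0.0045,0]], angular=[[0.001,0.002,0.001],[0.001,0.002,0.001],[0.001,0.002,0.001],[0.001,0.002,0.001],[0.001,0.002,0.001],[0.001,0.002,0.001],[0.001,0.002,0.001],[0.001,0.002,0.001]])

```text
time_s: 39.72
tool_pos: [0.4592, -0.2298, 0.1075]
tool_rot: [-44.6, 89.9, -44.6]
force: [-1.3, 0.3, 1.2]
grip_width: 0.0605
```

Request:
drive_tool(offset=[[0,0,0],[0,0,0],[0,0,0],[0,0,0]], angular=[[0,0,0],[0,0,0],[0,0,0],[0,0,0]], fingers=-1)

```text
time_s: 40.22
tool_pos: [0.4593, -0.2298, 0.1076]
tool_rot: [-40.6, 89.9, -40.6]
force: [0.2, -0.2, -0.1]
grip_width: 0.0858
```

```bash
python3 - <<'E'
from h import *
state()
p,K,T=cam("wrist"); cv2.imwrite("pics/w15.png",p[:,:,::-1])
E
```

```text
t 40.23 [ 0.4593 -0.2298  0.1076] [-40.56  89.93 -40.57] w 0.0858 F [ 0.2 -0.2 -0.1]
```

View pics/w15.png

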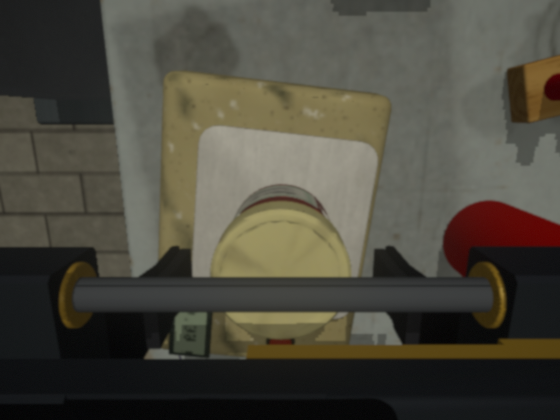

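Request:
drive_tool(offset=[[-0.02,0,0],[-0.06,0,0],[-0.1,0,0],[-0.11,0.03,0.002],[-0.11,0.08,0.006],[-0.11,0.13,0.01],[-0.11,0.18,0.012],[-0.11,0.23,0.012],[-0.11,0.28,0.01],[-0.11,0.33,0.006]], angular=[[0,0,0],[0,0,0],[0,0,0],[0,0,0],[0,0,0],[0,0,0],[0,0,0],[0,0,0],[0,0,0],[0,0,0]])

```text
time_s: 41.52
tool_pos: [0.4638, 0.103, 0.2164]
tool_rot: [-97.6, 89.9, -97.5]
force: [0.7, 0.6, -0.4]
grip_width: 0.0873
```

```bash
python3 - <<'E'
from h import *
go([.457,.252,.2])
p,K,T=cam("top"); cv2.imwrite("pics/t16.png",p[:,:,::-1])
E
cat > jar.py <<'E'
from find import *
H,S,V=[hsv[...,i] for i in range(3)]
c=proj(K,T,np.array([.4605,-.23,.138])); s=(int(c[0]*4),int(c[1]*4))
m=((H>15)&(H<35)&(S>50)&(V>100))
blob(m,s,'jar',.138)
E
python3 jar.py
```

```text
t 41.52 [0.4638 0.103  0.2164] [-97.6   89.92 -97.54] w 0.0873 F [ 0.7  0.6 -0.4]
offset [0.0162, 0.149, -0.0066] rot [0.0011, -0.0002, 0.0013] dist 0.15 q [ 47.  -3. -60. 104.  -2.  77. -12.]
jar px [384.7 274.4] r_m 0.0314 14.073214530944824 [ 0.4608 -0.2299  0.138 ]
```

View pics/t16.png

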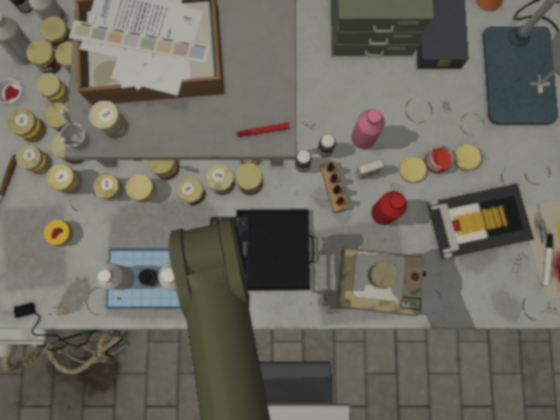

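The jar stands on the pan at (0.461,-0.230), within 1 mm of my estimate of the pan's centre. Now I'm putting the tall bottle back.

Request:
drive_tool(offset=[[0,0.04,-0.002],[0,0.08,-0.004],[0,0.12,-0.006],[0.005,0.145,-0.0067],[0.016,0.149,-0.0067],[0.03,0.149,-0.0067],[0.05,0.149,-0.0067],[0.065,0.149,-0.0067],[0.0745,0.149,-0.0067],[0.0745,0.149,-0.0067]], angular=[[0.001,0,0.001],[0.001,0,0.001],[0.001,0,0.001],[0.001,0,0.001],[0.001,0,0.001],[0.001,0,0.001],[0.001,0,0.001],[0.001,0,0.001],[0.001,0,0.001],[0.001,0,0.001]])

```text
time_s: 42.88
tool_pos: [0.4542, 0.2569, 0.1418]
tool_rot: [124.5, 89.9, 125.1]
force: [-0.5, 0.5, -0.3]
grip_width: 0.0873
```

Request:
drive_tool(offset=[[0,0,0],[0,0,0],[0,0,0],[0,0,0],[0,0,0],[0,0,0],[0,0,0],[0,0,0],[0,0,0]], angular=[[0,0,0],[0,0,0],[0,0,0],[0,0,0],[0,0,0],[0,0,0],[0,0,0],[0,0,0],[0,0,0]], fingers=1, squeeze=35)

```text
time_s: 44.0
tool_pos: [0.4544, 0.2569, 0.1419]
tool_rot: [111.7, 89.9, 112.3]
force: [1.3, 0.4, -0.3]
grip_width: 0.0304
```

```bash
python3 - <<'E'
from h import *
go([.4918,-.0143,.22])
E
```

```text
t 44.0 [0.4544 0.2569 0.1419] [111.72  89.89 112.31] w 0.0304 F [ 1.3  0.4 -0.3]
offset [-0.0787, -0.2714, 0.0346] rot [0.0102, -0.0007, -0.0018] dist 0.285 q [ 28.  15. -68. 104.  15.  71. -43.]
```

Request:
drive_tool(offset=[[-0.01,0,0],[-0.035,0,0],[-0.065,0,0.002],[-0.08,-0.02,0.005],[-0.08,-0.05,0.01],[-0.08,-0.085,0.015],[-0.08,-0.12,0.02],[-0.08,-0.155,0.025],[-0.08,-0.19,0.03],[-0.08,-0.22,0.034]], angular=[[0.005,0,0],[0.01,0,-0.001],[0.01,0,-0.001],[0.01,0,-0.001],[0.01,0,-0.001],[0.01,0,-0.001],[0.01,0,-0.001],[0.01,0,-0.001],[0.01,0,-0.001],[0.01,0,-0.001]])

```text
time_s: 45.25
tool_pos: [0.4902, 0.0358, 0.2215]
tool_rot: [167.8, 89.9, 167.8]
force: [0.2, 0.5, -2.6]
grip_width: 0.0307
```

```bash
python3 - <<'E'
from h import *
go([.4918,-.0097,.22])
E
```

```text
t 45.25 [0.4902 0.0358 0.2215] [167.8   89.91 167.77] w 0.0307 F [ 0.2  0.5 -2.6]
offset [0.0015, -0.0455, 0.0016] rot [-0.0006, -0.0015, -0.0003] dist 0.046 q [ 55.   1. -62. 102.   1.  78.  -7.]
```

Request:
drive_tool(offset=[[0,-0.02,0.001],[0,-0.038,0.0016],[0,-0.0455,0.0016],[0.005,-0.0455,0.0016],[0.02,-0.0455,0.0016],[0.04,-0.0455,0.0016],[0.06,-0.0455,0.0016],[0.072,-0.0455,0.0016],[0.076,-0.0455,0.0016],[0.076,-0.0455,0.0016]], angular=[[0,-0.001,0],[0,-0.001,0],[0,-0.001,0],[0,-0.001,0],[0,-0.001,0],[0,-0.001,0],[0,-0.001,0],[0,-0.001,0],[0,-0.001,0],[0,-0.001,0]])

```text
time_s: 46.5
tool_pos: [0.4918, -0.0093, 0.1456]
tool_rot: [124.6, 90.0, 124.6]
force: [0.3, -0.3, -2.9]
grip_width: 0.0306
```

```bash
python3 - <<'E'
from h import *
go([.4918,-.0097,.143])
p,K,T=cam("side"); cv2.imwrite("pics/s17.png",p[:,:,::-1])
E
```

```text
t 46.5 [ 0.4918 -0.0093  0.1456] [124.57  89.96 124.57] w 0.0306 F [ 0.3 -0.3 -2.9]
offset [0.0026, -0.0004, -0.0] rot [-0.0, -0.0004, -0.0006] dist 0.003 q [ 55.   6. -60. 108.   5.  69.  -6.]
```

View pics/s17.png

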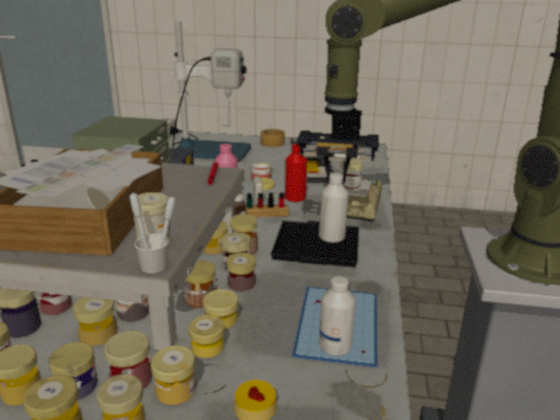

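Request:
drive_tool(offset=[[0.0015,-0.0004,0],[0.0028,-0.0004,0],[0.003,-0.0004,0],[0.003,-0.0004,0]], angular=[[0,0,0],[0,0,0],[0,0,0],[0,0,0]])

```text
time_s: 47.05
tool_pos: [0.4921, -0.0099, 0.143]
tool_rot: [35.1, 90.0, 35.1]
force: [-0.1, 0.3, -2.1]
grip_width: 0.0307
```

Request:
drive_tool(offset=[[0,0,0],[0,0,0],[0,0,0],[0,0,0],[0,0,0]], angular=[[0,0,0],[0,0,0],[0,0,0],[0,0,0],[0,0,0]], fingers=-1)

```text
time_s: 47.68
tool_pos: [0.4922, -0.0099, 0.143]
tool_rot: [28.9, 90.0, 28.9]
force: [-0.2, -0.4, -0.7]
grip_width: 0.0728
```

Request:
drive_tool(offset=[[-0.02,0,0],[-0.05,0,0],[-0.07,0.02,0],[-0.07,0.07,-0.005],[-0.07,0.12,-0.01],[-0.07,0.17,-0.015],[-0.07,0.22,-0.02],[-0.07,0.27,-0.025],[-0.07,0.32,-0.03],[-0.07,0.36,-0.034]], angular=[[0,0,0],[0,0,0],[0,0,0],[0,0,0],[0,0,0],[0,0,0],[0,0,0],[0,0,0],[0,0,0],[0,0,0]])

```text
time_s: 48.92
tool_pos: [0.4577, 0.3522, 0.2129]
tool_rot: [103.4, 90.0, 103.5]
force: [-0.6, -0.0, 0.3]
grip_width: 0.087
```

```bash
python3 - <<'E'
from h import *
go([.4573,.4042,.18])
E
```

```text
t 48.92 [0.4577 0.3522 0.2129] [103.44  89.95 103.48] w 0.087 F [-0.6 -0.   0.3]
offset [0.0329, 0.052, -0.0004] rot [0.0006, -0.0002, -0.0008] dist 0.062 q [ 15.  21. -68.  91.  20.  81. -55.]
```

Request:
drive_tool(offset=[[0,0.03,0],[0,0.05,0],[0,0.052,0],[0.01,0.052,0],[0.03,0.052,0],[0.03,0.052,0],[0.03,0.052,0]], angular=[[0,0,0],[0,0,0],[0,0,0],[0,0,0],[0,0,0],[0,0,0],[0,0,0]])

```text
time_s: 49.8
tool_pos: [0.4579, 0.4036, 0.1827]
tool_rot: [132.8, 90.0, 132.8]
force: [0.3, 0.2, -0.4]
grip_width: 0.087
```

```bash
python3 - <<'E'
from h import *
go([.4573,.4042,.1155])
p,K,T=cam("wrist"); cv2.imwrite("pics/w18.png",p[:,:,::-1])
E
```

```text
t 49.8 [0.4579 0.4036 0.1827] [132.8   89.96 132.78] w 0.087 F [ 0.3  0.2 -0.4]
offset [0.0672, 0.0006, -0.0006] rot [-0.0002, -0.0004, -0.0005] dist 0.067 q [  5.  27. -65.  89.  25.  80. -62.]
```

View pics/w18.png

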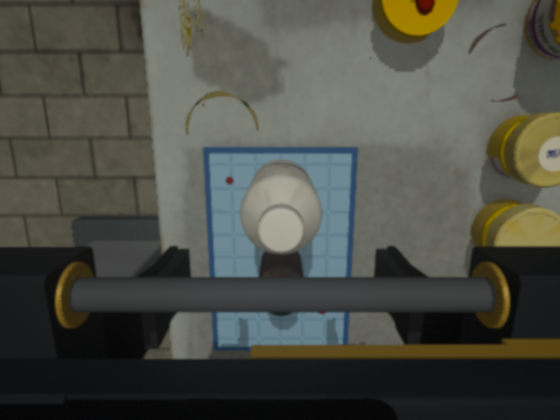

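The short cap is at (281,229), on the finger midline. I'm descending, with settling rows this time, and then gripping.

Request:
drive_tool(offset=[[0.015,0.0006,-0.0006],[0.03,0.0006,-0.0006],[0.045,0.0006,-0.0006],[0.058,0.0006,-0.0006],[0.067,0.0006,-0.0006],[0.067,0.0006,-0.0006],[0.067,0.0006,-0.0006]], angular=[[0,0,0],[0,0,0],[0,0,0],[0,0,0],[0,0,0],[0,0,0],[0,0,0]])

```text
time_s: 50.72
tool_pos: [0.4575, 0.405, 0.1166]
tool_rot: [69.2, 89.9, 69.2]
force: [0.9, -0.1, -0.8]
grip_width: 0.0868
```

Request:
drive_tool(offset=[[0,0,0],[0,0,0],[0,0,0],[0,0,0],[0,0,0],[0,0,0],[0,0,0],[0,0,0],[0,0,0]], angular=[[0,0,0],[0,0,0],[0,0,0],[0,0,0],[0,0,0],[0,0,0],[0,0,0],[0,0,0],[0,0,0]], fingers=1, squeeze=30)

```text
time_s: 51.85
tool_pos: [0.4574, 0.405, 0.1166]
tool_rot: [74.6, 89.9, 74.6]
force: [-0.5, 0.2, -0.3]
grip_width: 0.0273
```

```bash
python3 - <<'E'
from h import *
go([.4926,.0703,.24])
E
```

```text
t 51.85 [0.4574 0.405  0.1166] [74.56 89.91 74.57] w 0.0273 F [-0.5  0.2 -0.3]
offset [-0.1239, -0.3345, 0.0352] rot [0.0001, 0.0004, -0.0016] dist 0.358 q [  4.  30. -63.  94.  28.  73. -64.]
```

Request:
drive_tool(offset=[[-0.01,0,0],[-0.04,0,0],[-0.08,0,0],[-0.115,-0.005,0.001],[-0.124,-0.03,0.004],[-0.124,-0.065,0.008],[-0.124,-0.1,0.012],[-0.124,-0.14,0.016],[-0.124,-0.18,0.02],[-0.124,-0.22,0.024]], angular=[[0,0,0],[0,0,0],[0,0,0],[0,0,0],[0,0,0],[0,0,0],[0,0,0],[0,0,0],[0,0,0],[0,0,0]])

```text
time_s: 53.1
tool_pos: [0.4813, 0.1837, 0.2405]
tool_rot: [50.0, 89.9, 50.0]
force: [-0.1, -0.1, -1.2]
grip_width: 0.0275
```

Request:
drive_tool(offset=[[0,-0.035,0.004],[0,-0.07,0.008],[0,-0.1,0.011],[0,-0.113,0.011],[0,-0.115,0.011],[0,-0.115,0.011]], angular=[[0,0,0],[0,0,0],[0,0,0],[0,0,0],[0,0,0],[0,0,0]])

```text
time_s: 53.85
tool_pos: [0.4922, 0.0704, 0.2405]
tool_rot: [58.8, 89.9, 59.0]
force: [0.4, 0.4, -1.6]
grip_width: 0.0272
```

```bash
python3 - <<'E'
from h import *
go([.4926,.0711,.12])
E
```

```text
t 53.85 [0.4922 0.0704 0.2405] [58.8  89.89 58.96] w 0.0272 F [ 0.4  0.4 -1.6]
offset [0.1206, 0.0006, 0.0003] rot [0.0027, 0.001, -0.0016] dist 0.121 q [ 58.   2. -69.  99.   2.  80. -11.]
```

Request:
drive_tool(offset=[[0.015,0.0006,0],[0.035,0.0006,0],[0.055,0.0006,0],[0.075,0.0006,0],[0.095,0.0006,0],[0.11,0.0006,0],[0.119,0.0006,0],[0.121,0.0006,0],[0.121,0.0006,0]], angular=[[0.002,0.001,-0.001],[0.002,0.001,-0.001],[0.002,0.001,-0.001],[0.002,0.001,-0.001],[0.002,0.001,-0.001],[0.002,0.001,-0.001],[0.002,0.001,-0.001],[0.002,0.001,-0.001],[0.002,0.001,-0.001]])

```text
time_s: 54.98
tool_pos: [0.4928, 0.0712, 0.12]
tool_rot: [40.5, 89.9, 40.5]
force: [-0.1, 0.4, -0.5]
grip_width: 0.0271
```

```bash
python3 - <<'E'
from h import *
go([.4926,.0711,.1175])
p,K,T=cam("side"); cv2.imwrite("pics/s19.png",p[:,:,::-1])
E
```

```text
t 54.98 [0.4928 0.0712 0.12  ] [40.47 89.94 40.51] w 0.0271 F [-0.1  0.4 -0.5]
offset [0.0025, -0.0001, -0.0002] rot [0.0007, 0.0008, -0.0007] dist 0.002 q [ 52.  12. -68. 109.  12.  67. -20.]
```

View pics/s19.png

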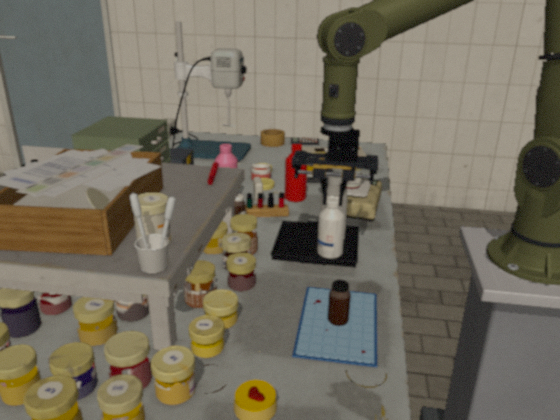

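Request:
drive_tool(offset=[[0.0015,0,0],[0.0025,0,0],[0.0028,0,0],[0.0028,0,0]], angular=[[0,0,0],[0,0,0],[0,0,0],[0,0,0]])

```text
time_s: 55.52
tool_pos: [0.493, 0.0712, 0.1175]
tool_rot: [17.2, 89.9, 17.3]
force: [-0.9, 0.3, -0.5]
grip_width: 0.0271
```

Request:
drive_tool(offset=[[0,0,0],[0,0,0],[0,0,0],[0,0,0],[0,0,0]], angular=[[0,0,0],[0,0,0],[0,0,0],[0,0,0],[0,0,0]], fingers=-1)

```text
time_s: 56.15
tool_pos: [0.4931, 0.0712, 0.1176]
tool_rot: [15.0, 89.9, 15.0]
force: [0.5, 0.8, -0.5]
grip_width: 0.0694
```

Request:
drive_tool(offset=[[-0.02,0,0],[-0.06,0,0],[-0.1,0,0],[-0.13,0.02,0],[-0.15,0.06,-0.005],[-0.15,0.1,-0.01],[-0.15,0.14,-0.01],[-0.15,0.18,-0.01],[-0.15,0.2,-0.01],[-0.15,0.2,-0.01]], angular=[[0,0,0],[0,0,0],[0,0,0],[0,0,0],[0,0,0],[0,0,0],[0,0,0],[0,0,0],[0,0,0],[0,0,0]])

```text
time_s: 57.4
tool_pos: [0.4819, 0.2734, 0.2689]
tool_rot: [52.2, 89.8, 52.5]
force: [0.9, -0.4, 0.8]
grip_width: 0.0868
```

```bash
python3 - <<'E'
from h import *
state()
p,K,T=cam("side"); cv2.imwrite("pics/s20.png",p[:,:,::-1])
p,K,T=cam("top"); cv2.imwrite("pics/t20.png",p[:,:,::-1])
a=cv2.imread("pics/top0.png");
cv2.imwrite("pics/cmp.png",cv2.resize(np.vstack([a[200:300,225:325],p[200:300,225:325,::-1]]),None,fx=3,fy=3))
E
cat > fin.py <<'E'
from find import *
blob(g>165,sA(651,279),'short',0.144)
blob(g>165,sB(160,316),'tall',0.174)
E
python3 fin.py; python3 jar.py
```

```text
t 57.4 [0.4819 0.2734 0.2689] [52.18 89.84 52.46] w 0.0868 F [ 0.9 -0.4  0.8]
short no
tall no
jar px [384.9 274.2] r_m 0.0318 14.122149467468262 [ 0.4611 -0.2303  0.138 ]
```

View pics/s20.png

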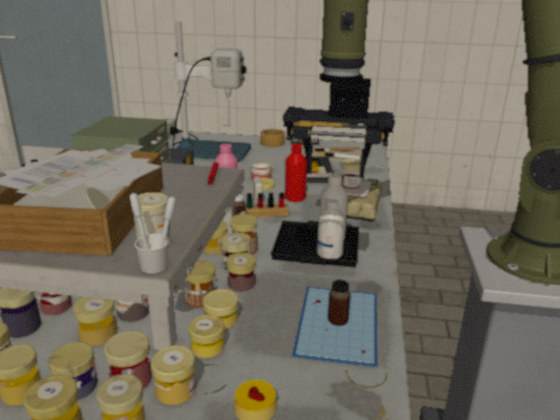

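View pics/t20.png

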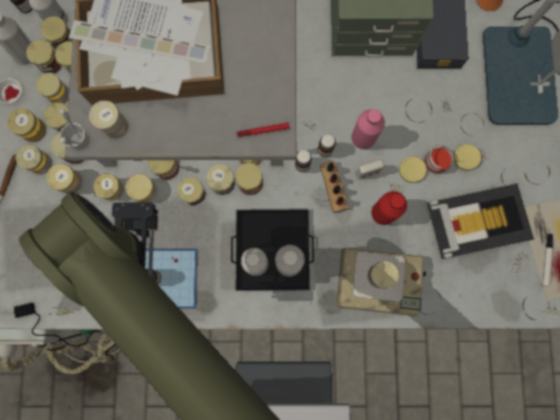

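View pics/cmp.png

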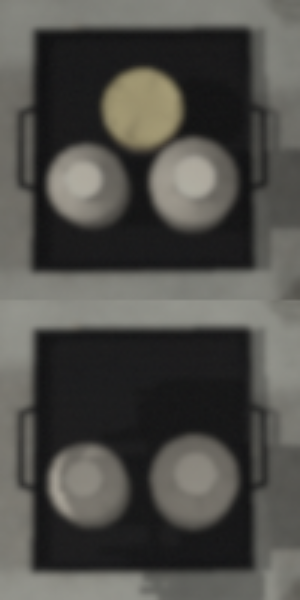

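The before/after crops put both white bottles back within about 1 px (2–3 mm) of their starting places. Amber is on the pad (side view (339,303)), the jar is on the pan at (385,274) in the top view, and the arm is clear.

```bash
python3 -c "
from cell import sign_off
print(sign_off())"
```

```text
the job is handed in; nothing more can be done
None
```

I carried out the whole job and handed it in at about 57 s of the 136 s allowed; `sign_off` gives no verdict. All three bottles went to the pad, I pressed the zero key once with the pan empty, set the jar on the pan, and put both white bottles back in the tray.

**Last checks:**
- **Jar:** upright and released at (0.461, -0.230), within about 1 mm of my estimate of the pan's centre.
- **White bottles:** both look upright, and their caps are within about 1 px (2–3 mm) of their starting places, judged by eye from before/after top views. My automatic cap detection failed on the last picture because the arm's shadow darkened the caps.
- **Amber bottle:** upright on the pad in the side view; the arm hid most of the pad in the last top view.
- **Zero key:** the wrist force reached 14 N when I pressed it, against about 8 N for full travel. I did not press it again. I also did not read the key's position or the balance display afterwards.
- **Gripper:** empty and well clear of everything.

**What disagreed or went wrong:**
- **Fingertip height:** the camera showed the fingertips about 16 mm above the reported tool position, not 8 mm below it. My first try at the short bottle therefore closed harmlessly above its cap, and I corrected every later height.
- **Sideways offset:** there was also about 2 mm between camera and tool in x, which I allowed for.
- **Off-centre grip:** I picked the tall bottle off the pad about 5 mm off-centre and compensated when putting it back.

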